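# Make up the fixing kit and the sanding kit

### The arm

A 7-joint arm with a two-finger parallel gripper is mounted at the origin on a cart in front of the work surface, level with it; the furniture and walls round the work are solid. World frame = base frame: x ahead of the robot, y to its left, z up, the work surface at z = 0. Lengths are in m, angles in rad, forces in N, time in s.
With the tool pointing down it reaches from about 0.4 to 0.85 m from the base axis. Payload 10.4 kg.
Tool frame: the origin (TCP) lies at the very end of the fingers, on their centre line; the grasp point (between the pads) lies 19 mm behind it (manip.grip_point_offset is the z of the grasp point in the tool frame, in m); z points along the fingers, y is the direction in which the jaws open and shut (so a half turn about z gives the same grasp; the last joint's range is limited). The gripper opens to 85 mm and grips with 20 to 120 N. Pads are 22 mm wide; open, the fingers measure 114 mm over their backs; the gripper's body (76 mm by 85 mm) begins 54 mm behind the grasp point. The pads swing forward as they close: fully open they stand 13 mm farther back than shut.
Start: joints at [1.215, 0.332, -0.065, 1.46, 0.022, 1.35, -0.088], TCP at [0.204, -0.591, 0.231] pointing down, gripper open.
Joint ranges: [-2.6, 2.6], [-0.5, 2.12], [-1.47, 1.34], [0.16, 2.42], [-1.27, 4.41], [0.06, 2.06], [-2.6, 2.6]. Speed limits (rad/s): [2.22, 2.22, 2.79, 2.79, 3.14, 3.14, 3.14].

### API

Orientations are given as a unit quaternion [x, y, z, w].
In Python, from workcell import manip, camera, get_calibration, hand_in gives the robot as it stands.
- The arm moves only by the shell command python3 -m pendant 'ROWS' [FORCE]. ROWS is JSON, a list of rows, each a list of 5 numbers: the shift along the tool's x, y, z in units of 40 mm (1.0 is 40 mm), then the turn about the tool's z in units of 6 degrees (1.0 is 6 degrees), then the closure, from 0 (fully open) to 1 (shut). A call has 1 to 5 rows; each row is the pose to reach, as a shift and turn from the pose commanded when the call began, along the tool's axes at that moment; what a row does not reach only later rows make up. A row lasts 1/8 s, in which the tool goes at most 62.5 mm and 10.7 degrees, less where a joint would pass 70% of its speed; a pose out of reach is approached as far as the arm can. A call with a gripper value outside its range is refused whole. The fingers move at their own pace and stop on an object; FORCE is the grip in N (left out, the last holds). Time passes only in rows, so rows that repeat a pose let the fingers close. It gives the time, the measured TCP pose, the force and the opening at its end, in the units of the state.
- manip.get_obs(): the state, without advancing time (a new reading comes with each control period).
- camera(name): name is "scene" or "top" or "wrist"; returns (picture, depth): 400x640x3 uint8, red, green, blue; 400x640 float32, m along the optical axis (not along the pixel's ray), 0 where there is no reading.
- get_calibration(name): a dict with "vfov" (degrees; the focal length in pixels is half the picture's height over the tangent of half this angle, whatever the lens; pixels are square), "cx", "cy" (the principal point, pixels), "position" and "rotation" of the camera in the world. Camera axes: x right, y down, z forward; pixel columns grow to the right and rows downward; lengths in m; the calibration is good to about 2 mm. A picture is of the moment at which its call begins: read the wrist's pose just before it. get_calibration takes no time and is no camera call; for the wrist camera it gives the pose at the moment of the call.
- hand_in(): hands the job in, once; it reports no verdict.
The state is a dict: "clock": time; "joint_pos": joint angles; "joint_velocities": joint speeds; "tau": joint torques, N m; "position": TCP position; "ee_rot": TCP orientation; "ft_force": force on the tool from outside, world axes, zero at the start; "torque": the same for the moment, N m; "grip_width": opening from 0.0 (shut) to 1.0 (fully open).
Only numpy, scipy, OpenCV 4.12 (cv2) and the standard library are available. Lean on these libraries where they do the work, as an engineer would, in place of code of your own. Each camera call takes 0.05 s, during which the arm holds its last target.

### The job

Make up two kits from the stock on the bench. The fixing kit is the carton of screws, the screwdriver and the tape measure, in the foam-lined tray with three recesses; the sanding kit is the sanding block and the carpenter's pencil, in the tray with two recesses. Lay each thing down in the recess cut for it, the right way up and resting on the bottom of the recess (the screwdriver's handle goes in the wide end of its recess), and leave the chisel and the spring clamp where they lie.

Things in the scene. Friction and masses are not known exactly. Their poses are not given: they have to be found in the camera images.
- fixing_tray: Fixed plywood tray, grey foam inlay, 150 (x) x 232 mm (y); foam top 18, rim 21 mm high. Origin: underside centre. Recesses, centre (x, y): carton (28.5, -51.5), 81x117, floor z 6; tape (43, 62), 52x92, floor 6; screwdriver along y at x -45, floor 8: handle part y -8..108, 45 wide; blade slot y -108..-7, 22 wide; finger notch y 22..72, from -x edge to x -4, floor 4. Driver's middle at (-45, 0).
- sanding_tray: Fixed tray of the same make, 150 (x) x 200 mm (y); foam top 18, rim 21 mm high. Origin: underside centre. Two recesses, long sides along y: sanding block, centre (31, 0), 76x126, floor z 6; pencil, centre (-44, 0), 28x186, floor 10, with a finger notch across it, y -30..30, from the -x edge to x -14, floor 4. Block and pencil may point either way.
- screw_carton: Open cardboard carton of wood screws, lid flap up, 0.34 to 0.55 kg, standing. Origin on its underside; walls from x -30 to 33 and y -46 to 55 mm, 50 mm high (the flap reaches 95). Grip across x (63 mm), fingertips 20 to 35 mm above the underside. May face either way along its recess.
- tape_measure: Yellow pocket tape measure standing on edge, 37 (x) x 76 (y) x 65 mm high, 0.28 kg. Origin: centre of its underside. Grip across x. Stands in its recess as it stands now, either way round along it.
- sanding_block: Red-brown cork sanding block wrapped in abrasive paper, 62 (x, 60 at the grip) x 110 (y) x 34 mm high, 60 g. Origin: centre of its underside. Grip across x, fingertips about 15 mm above its underside.
- screwdriver_mid (a point): Middle of the screwdriver with the red handle, on its axis, 14.5 mm above what it lies on. 200 mm long along y: round handle 29 mm thick from y 0 to +100, thin blade from 0 to -100. 90 g. It may roll about y, so take its direction from y alone. Grip the handle about 47 mm towards +y. In the tray its +y points to the tray's +y.
- pencil: Red flat carpenter's pencil, lying; 14 (x) x 170 (y, tip towards -y) x 8 mm thick, 12 g. Origin: middle of its underside. Grip across x near the middle.
- chisel: Bystander: wood chisel with a light wooden handle, 250 mm along its y, lying near the bench's front edge; not part of a kit.
- spring_clamp: Bystander: orange and black plastic spring clamp, 130 mm long, lying at the right; not part of a kit.

How it is judged:
At the end, for the whole second after the job is handed in: Each of the five things lies at rest in its own recess of its own tray, within 12 to 16 mm of the recess's centre (pencil 30 mm lengthwise), on its floor within 5 mm, along it within 0.2 rad, carton, tape and block upright (x of screw_carton in the frame of fixing_tray between 0.0145 and 0.0425 m and y of screw_carton in the frame of fixing_tray between -0.0675 and -0.0355 m and z of screw_carton in the frame of fixing_tray between 0.003 and 0.011 m and angle between the y axis of each of screw_carton, tape_measure, screwdriver_mid and the y axis of fixing_tray, either way round below 0.2 rad and angle between each of screw_carton, tape_measure, sanding_block's own z axis and vertical below 0.12 rad and linear speed of each of screw_carton, tape_measure, sanding_block, pencil below 0.03 m/s and x of tape_measure in the frame of fixing_tray between 0.03 and 0.056 m and y of tape_measure in the frame of fixing_tray between 0.048 and 0.076 m and z of tape_measure in the frame of fixing_tray between 0.003 and 0.011 m and x of screwdriver_mid in the frame of fixing_tray between -0.058 and -0.032 m and y of screwdriver_mid in the frame of fixing_tray between -0.014 and 0.014 m and z of screwdriver_mid in the frame of fixing_tray between 0.018 and 0.028 m and x of sanding_block in the frame of sanding_tray between 0.018 and 0.044 m and y of sanding_block in the frame of sanding_tray between -0.014 and 0.014 m and z of sanding_block in the frame of sanding_tray between 0.001 and 0.011 m and angle between the y axis of each of sanding_block, pencil and the y axis of sanding_tray, either way round below 0.2 rad and x of pencil in the frame of sanding_tray between -0.056 and -0.032 m and y of pencil in the frame of sanding_tray between -0.03 and 0.03 m and z of pencil in the frame of sanding_tray between 0.006 and 0.015 m); the robot touches nothing.
It fails at once if the chisel was disturbed (moved more than 40 mm) (distance of chisel from where it was at the start of the episode above 0.04 m).
It fails at once if the spring clamp was disturbed (moved more than 40 mm) (distance of spring_clamp from where it was at the start of the episode above 0.04 m).
It also fails if it takes over 120 s, if anything falls off the work surface, if the arm or the gripper's body presses on something with over 40 N, if the wrist force passes 120 N, or if a joint passes its speed limit or range.

## Working session

There is one attempt and no reset: what is moved stays moved. The work goes in short steps, Python scripts to look and compute and a shell command to move; the robot and the scene stay as the last step left them, time stands still between calls to the robot, and variables do not carry over. Pictures are saved under pics/ and viewed, and the job is handed in when it is done.

```bash
ls; mkdir -p pics; python3 - <<'E'
from workcell import manip,camera,get_calibration
import cv2
print(manip.get_obs()); print(manip.grip_point_offset)
for n in ["scene","top","wrist"]:
    c=get_calibration(n); print(n,c)
    p,d=camera(n); cv2.imwrite(f"pics/{n}0.png",p[:,:,::-1])
    import numpy as np; np.save(f"pics/{n}0.npy",d)
E
```

```text
pics
{'clock': 0.0, 'joint_pos': array([ 1.2153809 ,  0.33286988, -0.0647015 ,  1.4609369 ,  0.02162104,
        1.34991789, -0.08845953]), 'joint_velocities': array([-0.00098169, -0.00046558, -0.00065006, -0.00130592, -0.00024408,
       -0.00089797,  0.00018628]), 'tau': array([ 1.77238085e-04, -6.25438571e+01,  4.93806170e-02, -3.91619539e+01,
        1.62993389e-02,  9.50999645e-03,  1.92700691e-05]), 'position': array([ 0.20405544, -0.59034921,  0.2305193 ]), 'ee_rot': array([ 9.86180321e-01,  1.65673957e-01, -1.61781709e-04, -6.99419690e-04]), 'ft_force': array([0.25783432, 0.57587339, 0.01417432]), 'torque': array([ 0.01143926, -0.03004612,  0.00272936]), 'grip_width': 1.0013933547245362}
-0.0187
scene {'vfov': 46.60938887843333, 'cx': 317.91206795726384, 'cy': 197.51626709642903, 'position': array([-0.45201812,  0.66771636,  0.69364924]), 'rotation': array([-0.38580394,  0.76818999, -0.46053332,  0.22124311])}
top {'vfov': 52.08608797553408, 'cx': 326.23140264288236, 'cy': 207.34623071691328, 'position': array([ 0.28173414, -0.03511563,  1.32418277]), 'rotation': array([ 0.71408846, -0.69553028,  0.0610809 , -0.05083728])}
wrist {'vfov': 66.52178239859253, 'cx': 317.4321960253598, 'cy': 203.42153164708068, 'position': array([ 0.27635391, -0.56620245,  0.37316654]), 'rotation': array([ 0.80494783, -0.57342134, -0.08875567,  0.12397334])}
```

View pics/top0.png

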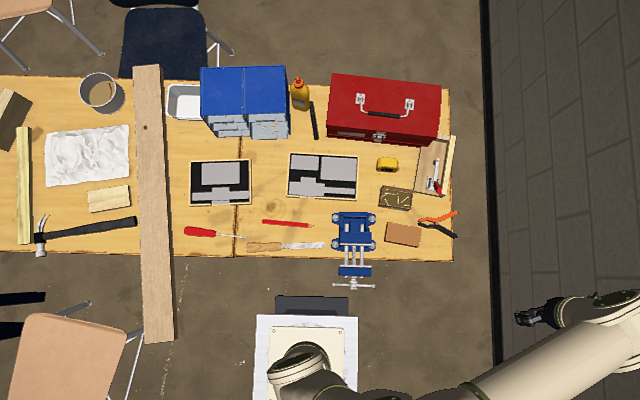

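View pics/scene0.png

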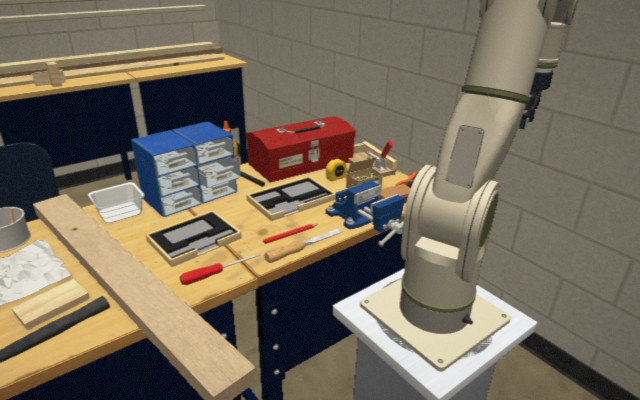

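View pics/wrist0.png

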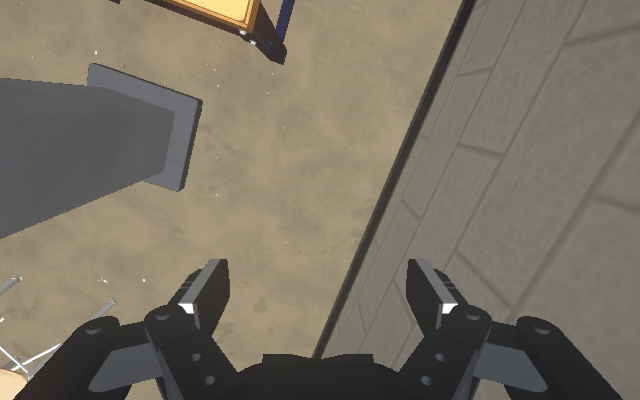

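The top view looks along +x up, +y left: sanding tray at about (220,182), fixing tray (323,176), tape (387,164), carton (396,197), block (403,234), pencil (287,223), screwdriver (213,233), chisel (285,246), clamp (440,224). There's a blue vise at (355,240). I'll enlarge and back-project.

```bash
cat > h.py <<'E'
import numpy as np,cv2
from workcell import manip,camera,get_calibration
from scipy.spatial.transform import Rotation as R
def world(cal,d):
    f=200/np.tan(np.radians(cal['vfov'])/2)
    v,u=np.mgrid[0:400,0:640]
    P=np.stack([(u-cal['cx'])/f*d,(v-cal['cy'])/f*d,d],-1)
    W=P@R.from_quat(cal['rotation']).as_matrix().T+np.array(cal['position'])
    W[d<=0]=np.nan
    return W
def project(cal,p):
    f=200/np.tan(np.radians(cal['vfov'])/2)
    q=(np.atleast_2d(p)-cal['position'])@R.from_quat(cal['rotation']).as_matrix()
    return np.c_[q[:,0]/q[:,2]*f+cal['cx'],q[:,1]/q[:,2]*f+cal['cy']]
def ortho(W,rgb,x0,x1,y0,y1,s=0.001):
    """rectified: rows x descending, cols y descending; returns rgb,height"""
    pass
E
python3 - <<'E'
from h import *
c=get_calibration("top"); d=np.load("pics/top0.npy"); W=world(c,d)
for n,(u,v) in dict(bench=(270,200),bench2=(150+20,225),bench3=(300,140),bench4=(380,250),sand=(220,170),fix=(340,165),tape=(387,160),carton=(396,197),block=(403,234),pencil=(287,223),sd=(205,232),chisel=(270,246),clamp=(440,224),vise=(352,225),vise2=(355,270),beam=(152,200),tbox=(380,100),blue=(245,90),caddy=(425,165)).items():
    print(n,np.round(W[v,u],3))
p=cv2.imread("pics/top0.png")[130:290,175:475]
cv2.imwrite("pics/topz.png",cv2.resize(p,None,fx=2.66,fy=2.66,interpolation=cv2.INTER_CUBIC))
E
```

```text
bench [ 0.513  0.133 -0.001]
bench2 [0.421 0.448 0.012]
bench3 [0.72  0.042 0.002]
bench4 [ 0.359 -0.229 -0.   ]
sand [0.608 0.302 0.003]
fix [ 0.636 -0.094  0.005]
tape [ 0.64  -0.24   0.068]
carton [ 0.528 -0.274  0.035]
block [ 0.41  -0.297  0.031]
pencil [0.437 0.074 0.01 ]
sd [0.4   0.33  0.029]
chisel [0.361 0.123 0.03 ]
clamp [ 0.448 -0.425  0.002]
vise [ 0.432 -0.134  0.044]
vise2 [ 0.292 -0.141  0.097]
beam [0.496 0.502 0.037]
tbox [ 0.81  -0.207  0.137]
blue [0.803 0.197 0.194]
caddy [ 0.641 -0.373  0.02 ]
```

View pics/topz.png

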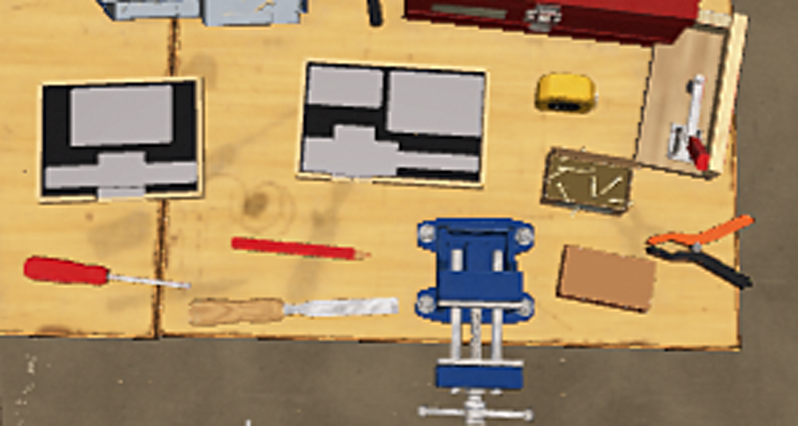

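```bash
cat >> h.py <<'E'
def rect(W,m,zlo=-.02,zhi=.2,name=""):
    n,l,st,_=cv2.connectedComponentsWithStats(m.astype(np.uint8))
    if n<2: print(name,"none"); return
    k=1+np.argmax(st[1:,4]); P=W[(l==k)]; P=P[np.isfinite(P).all(1)]
    P=P[(P[:,2]>zlo)&(P[:,2]<zhi)]
    (cx,cy),(a,b),t=cv2.minAreaRect((P[:,:2]*1000).astype(np.float32))
    if a<b: a,b,t=b,a,t+90
    t=(t+90)%180-90
    print(name,"n",len(P),"c",round(cx,1),round(cy,1),"size",round(a,1),round(b,1),"long-axis deg from x",round(t,1),"z",np.round(np.percentile(P[:,2],[5,50,95]),3))
E
python3 - <<'E'
from h import *
c=get_calibration("top"); d=np.load("pics/top0.npy"); W=world(c,d)
im=cv2.imread("pics/top0.png"); hsv=cv2.cvtColor(im,cv2.COLOR_BGR2HSV)
def box(x0,x1,y0,y1):
    m=np.zeros((400,640),bool); m[y0:y1,x0:x1]=1; return m
H,S,V=[hsv[...,i] for i in range(3)]
Z=W[...,2]
rect(W,box(180,260,150,215)&(S<70),name="sandtray foam")
rect(W,box(280,362,145,206)&(S<70),name="fixtray foam")
rect(W,box(370,405,150,178)&(Z>.04),name="tape hi")
rect(W,box(370,415,180,215)&(Z>.03),name="carton")
rect(W,box(380,425,218,252)&(Z>.02),name="block")
rect(W,box(255,320,215,232)&(S>150)&((H<8)|(H>172)),name="pencil")
rect(W,box(180,225,222,245)&(S>150)&((H<8)|(H>172)),name="sd handle")
rect(W,box(325,380,205,300)&(Z>.02),name="vise")
rect(W,box(415,470,205,245)&(Z>.01),name="clamp")
rect(W,box(240,330,237,255)&(Z>.008),name="chisel")
E
```

```text
sandtray foam n 2250 c 565.5 298.0 size 185.8 142.0 long-axis deg from x -86.2 z [0.001 0.008 0.019]
fixtray foam n 2643 c 596.2 -36.2 size 220.7 140.9 long-axis deg from x 88.5 z [0.001 0.007 0.019]
tape hi n 229 c 634.0 -245.7 size 66.2 36.7 long-axis deg from x 83.4 z [0.043 0.059 0.065]
carton n 532 c 527.0 -274.8 size 104.9 71.7 long-axis deg from x 86.4 z [0.031 0.035 0.089]
block n 668 c 409.4 -297.9 size 111.0 60.7 long-axis deg from x 80.6 z [0.026 0.031 0.036]
pencil n 196 c 438.0 80.7 size 149.6 13.7 long-axis deg from x 86.0 z [0.002 0.006 0.011]
sd handle n 235 c 402.2 350.1 size 97.2 26.3 long-axis deg from x 88.0 z [0.017 0.024 0.03 ]
vise n 1643 c 351.6 -138.2 size 233.7 130.3 long-axis deg from x 0.9 z [0.029 0.065 0.103]
clamp n 341 c 450.7 -413.9 size 127.7 88.4 long-axis deg from x 85.7 z [0.012 0.017 0.022]
chisel n 413 c 361.0 105.9 size 186.2 28.7 long-axis deg from x -85.7 z [0.01  0.026 0.036]
```

```bash
python3 -m pendant '[[1.5,-0.5,-3,-1.6,0],[3,-1.2,-3,-3.2,0],[4.5,-1.9,-3,-4.8,0],[6,-2.5,-3,-6.4,0],[7.4,-3.1,-3,-8,0]]'
```

```text
clock: 0.78
position: [0.4041, -0.412, 0.3486]
ee_rot: [0.832, 0.555, 0.0, 0.0]
ft_force: [0.9, 0.3, -0.5]
grip_width: 0.996
```

```bash
cat >> h.py <<'E'
def need(x,y,z,head=90.):
    o=manip.get_obs(); Rm=R.from_quat(o['ee_rot']).as_matrix()
    h=np.degrees(np.arctan2(Rm[1,0],Rm[0,0]))
    dl=Rm.T@(np.array([x,y,z])-o['position'])/.04
    dh=(head-h+180)%360-180
    print("rows->",np.round(dl,2),"turn",round(-dh/6,2),"| pos",np.round(o['position'],4),"head",round(h,1),"tilt z",np.round(Rm[:,2],3),"t",round(o['clock'],2),"j",np.round(o['joint_pos'],2), "w",round(float(o['grip_width']),3))
E
python3 -c "
from h import *
need(.5,-.30,.37)"
```

```text
rows-> [ 3.51  1.13 -0.53] turn -3.77 | pos [ 0.4041 -0.412   0.3486] head 67.4 tilt z [ 0.    -0.001 -1.   ] t 0.78 j [ 0.98  0.21 -0.31  1.38  0.06  1.56  0.27] w 0.996
```

```bash
python3 -m pendant '[[1.5,0.5,-0.2,-1.6,0],[2.7,0.9,-0.4,-3,0],[3.5,1.1,-0.5,-3.8,0],[3.5,1.1,-0.5,-3.8,0]]'; cat >> h.py <<'E'
def shot(n,name):
    cal=get_calibration(n); p,d=camera(n)
    cv2.imwrite(f"pics/{name}.png",p[:,:,::-1]); np.savez(f"pics/{name}.npz",d=d,**cal)
    return cal,p[:,:,::-1].copy(),d,world(cal,d)
E
python3 -c "
from h import *
need(.5,-.3,.37); shot('wrist','w1')"
```

```text
clock: 1.27
position: [0.4993, -0.2995, 0.3681]
ee_rot: [0.706, 0.708, 0.0, -0.0]
ft_force: [0.0, -1.1, -0.5]
grip_width: 0.999
rows-> [-0.01  0.02 -0.05] turn 0.02 | pos [ 0.4993 -0.2995  0.3681] head 90.1 tilt z [ 0.     0.001 -1.   ] t 1.27 j [ 0.82  0.24 -0.44  1.32  0.1   1.61  0.39] w 0.999
```

View pics/w1.png

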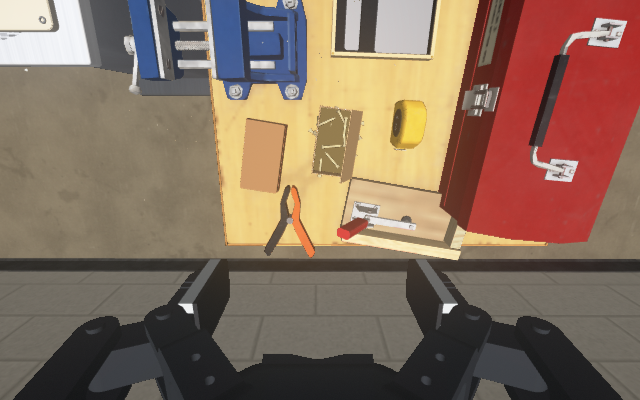

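Wrist view: block (264,155), carton (335,143) with its flap on the right (+x) side, tape (408,125), part of fixing tray (382,25), clamp (290,220), caddy (405,215). Image right = +x, up = +y.

```bash
python3 - <<'E'
from h import *
z=np.load("pics/w1.npz"); W=world({k:z[k] for k in z.files if k!='d'},z['d']); Z=W[...,2]
im=cv2.imread("pics/w1.png"); hsv=cv2.cvtColor(im,cv2.COLOR_BGR2HSV); H,S,V=[hsv[...,i] for i in range(3)]
def box(x0,x1,y0,y1):
    m=np.zeros((400,640),bool); m[y0:y1,x0:x1]=1; return m
print(np.round([W[100,450],W[210,240],W[180,380]],3))
rect(W,box(232,295,105,200)&(Z>.025)&(Z<.04),name="block top")
rect(W,box(375,440,90,158)&(Z>.03),name="tape")
rect(W,box(375,440,90,158)&(Z>.058),name="tape top")
rect(W,box(300,372,95,190)&(Z>.03),name="carton")
rect(W,box(300,372,95,190)&(Z>.043)&(Z<.056),name="carton rim")
rect(W,box(300,372,95,190)&(Z>.065),name="carton flap")
rect(W,box(300,372,95,190)&(Z>.085),name="flap top")
rect(W,box(262,318,180,260)&(Z>.008),name="clamp")
for r in (125,140,160):
    print(r,[tuple(np.round(W[r,u]*1000).astype(int)[[0,2]]) for u in range(305,372,3)])
cv2.imwrite("pics/w1z.png",cv2.resize(im[90:270,220:460],None,fx=3.3,fy=3.3,interpolation=cv2.INTER_CUBIC))
E
```

```text
[[ 0.708 -0.212  0.001]
 [ 0.362 -0.397 -0.   ]
 [ 0.606 -0.343 -0.001]]
block top n 2661 c 410.4 -298.5 size 109.7 60.2 long-axis deg from x 80.7 z [0.03  0.032 0.034]
tape n 1330 c 634.8 -248.2 size 71.1 35.5 long-axis deg from x 87.2 z [0.035 0.059 0.065]
tape top n 737 c 635.9 -246.8 size 47.7 33.7 long-axis deg from x 86.3 z [0.059 0.063 0.065]
carton n 2864 c 528.6 -275.9 size 107.2 74.5 long-axis deg from x 88.4 z [0.031 0.033 0.091]
carton rim n 55 c 510.4 -321.1 size 45.8 9.4 long-axis deg from x -19.7 z [0.044 0.05  0.052]
carton flap n 608 c 543.5 -276.1 size 99.4 15.9 long-axis deg from x 82.5 z [0.067 0.083 0.096]
flap top n 261 c 538.6 -275.7 size 99.0 6.3 long-axis deg from x 82.4 z [0.086 0.092 0.097]
clamp n 1149 c 450.4 -414.0 size 128.2 89.3 long-axis deg from x 87.8 z [0.014 0.018 0.02 ]
125 [(np.int64(478), np.int64(-2)), (np.int64(483), np.int64(-1)), (np.int64(488), np.int64(2)), (np.int64(493), np.int64(-1)), (np.int64(498), np.int64(41)), (np.int64(502), np.int64(36)), (np.int64(507), np.int64(31)), (np.int64(512), np.int64(33)), (np.int64(516), np.int64(32))
[... 1159 characters left out ...]
(478), np.int64(-1)), (np.int64(483), np.int64(-1)), (np.int64(488), np.int64(-1)), (np.int64(493), np.int64(31)), (np.int64(498), np.int64(31)), (np.int64(503), np.int64(35)), (np.int64(507), np.int64(32)), (np.int64(512), np.int64(32)), (np.int64(517), np.int64(33)), (np.int64(521), np.int64(39)), (np.int64(526), np.int64(33)), (np.int64(531), np.int64(31)), (np.int64(536), np.int64(33)), (np.int64(535), np.int64(94)), (np.int64(540), np.int64(83)), (np.int64(546), np.int64(71)), (np.int64(552), np.int64(56)), (np.int64(564), np.int64(0)), (np.int64(569), np.int64(-2)), (np.int64(574), np.int64(0)), (np.int64(579), np.int64(0)), (np.int64(584), np.int64(-1)), (np.int64(589), np.int64(-2))]
```

View pics/w1z.png

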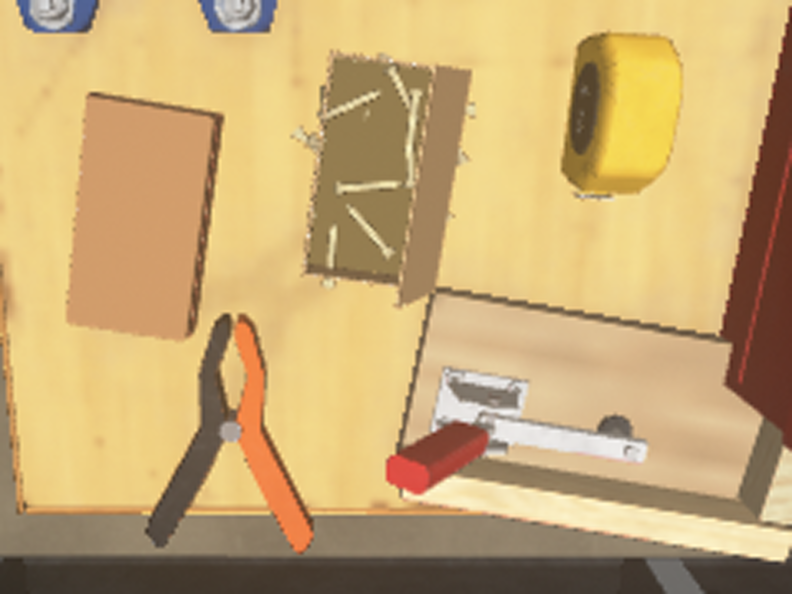

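```bash
python3 -m pendant '[[1.5,0.5,0,0,0],[3,1,0,0,0],[4.5,1.5,0,0,0],[5.5,1.7,0,0,0],[5.5,1.7,0,0,0]]'; python3 - <<'E'
from h import *
need(.528,-.276,.13,82.4); c,im,d,W=shot('wrist','w2')
need(.528,-.276,.13,82.4)
E
```

```text
clock: 1.95
position: [0.5665, -0.0797, 0.3679]
ee_rot: [0.707, 0.707, 0.0, -0.0]
ft_force: [1.1, -0.6, -0.0]
grip_width: 0.999
rows-> [-4.91 -0.96  5.95] turn 1.27 | pos [ 0.5665 -0.0797  0.3679] head 90.0 tilt z [-0.  0. -1.] t 1.95 j [ 0.54  0.23 -0.59  1.34  0.13  1.61 -0.03] w 0.999
rows-> [-4.84 -0.94  5.95] turn 1.23 | pos [ 0.5663 -0.0825  0.3678] head 89.8 tilt z [-0.001 -0.001 -1.   ] t 2.0 j [ 0.54  0.23 -0.58  1.34  0.13  1.61 -0.03] w 0.998
```

View pics/w2.png

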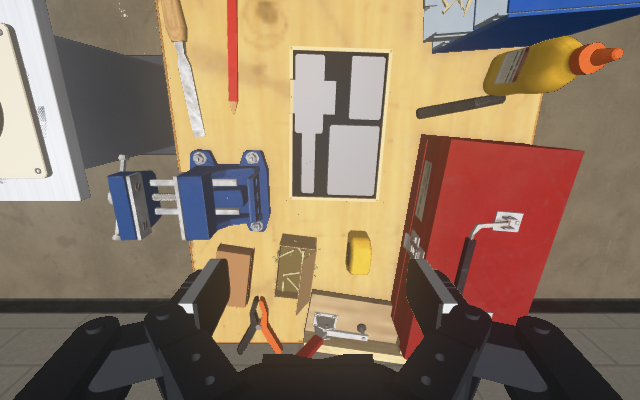

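```bash
python3 - <<'E'
from h import *
z=np.load("pics/w2.npz"); cal={k:z[k] for k in z.files if k!='d'}; W=world(cal,z['d']); Z=W[...,2]
im=cv2.imread("pics/w2.png"); hsv=cv2.cvtColor(im,cv2.COLOR_BGR2HSV); H,S,V=[hsv[...,i] for i in range(3)]
def box(x0,x1,y0,y1):
    m=np.zeros((400,640),bool); m[y0:y1,x0:x1]=1; return m
b=box(284,396,40,205)
rect(W,b&(S<80),name="foam")
rect(W,b&(Z>.012)&(Z<.03),name="rim+foam top")
rect(W,b&(V>150)&(S<40),name="recesses")
Pr=W[box(395,450,130,330)&(Z>.03)]; print("toolbox/caddy min x by y")
for y in np.arange(-.36,-.05,.04):
    q=Pr[abs(Pr[:,1]-y)<.01]
    if len(q): print(round(y,2),np.round(np.percentile(q[:,0],2),3))
ci=cv2.resize(im[40:205,270:410],None,fx=3.6,fy=3.6,interpolation=cv2.INTER_CUBIC)
cv2.imwrite("pics/w2z.png",ci)
# height rows
for (u0,u1,v) in [(284,345,98),(284,345,85)]:
    print([tuple(np.round(W[v,u]*1000).astype(int).tolist()) for u in range(u0,u1,3)])
rect(W,box(222,245,0,118)&(S>150)&((H<8)|(H>172)),name="pencil part")
E
```

```text
foam n 14122 c 596.5 -36.5 size 231.8 149.0 long-axis deg from x 88.1 z [0.005 0.008 0.021]
rim+foam top n 5431 c 596.3 -36.7 size 232.5 150.4 long-axis deg from x 88.2 z [0.016 0.018 0.022]
recesses n 3464 c 560.1 -35.1 size 215.0 64.6 long-axis deg from x 88.8 z [0.004 0.008 0.009]
toolbox/caddy min x by y
-0.36 0.706
-0.32 0.707
-0.28 0.712
-0.24 0.715
-0.2 0.709
-0.16 0.721
-0.12 0.725
-0.08 0.608
[(513, 10, 0), (518, 10, 0), (523, 10, 5), (527, 10, 5), (532, 10, 8), (537, 10, 9), (542, 10, 7), (546, 10, 9), (551, 10, 7), (556, 10, 8), (560, 10, 9), (565, 10, 8), (570, 10, 9), (574, 10, 8), (579, 10, 3), (584, 10, 4), (589, 10, 3), (593, 10, 3), (597, 10, 18), (602, 10, 17), (606, 10, 20)]
[(513, 29, 0), (518, 29, -1), (523, 29, 4), (528, 29, 4), (533, 29, 7), (537, 29, 9), (542, 29, 9), (547, 29, 9), (551, 29, 7), (556, 29, 8), (560, 29, 9), (565, 29, 8), (570, 29, 7), (574, 29, 9), (579, 29, 3), (584, 29, 5), (588, 29, 5), (593, 29, 6), (597, 28, 19), (601, 28, 19), (606, 28, 18)]
pencil part n 903 c 437.5 74.6 size 137.4 14.0 long-axis deg from x 85.9 z [0.006 0.008 0.009]
```

View pics/w2z.png

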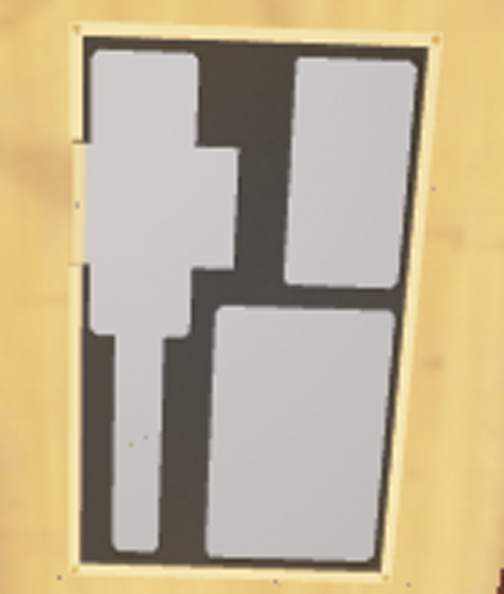

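```bash
python3 -m pendant '[[-1.3,0.6,1.2,0.5,0.3],[-2.6,1.2,2.4,0.5,0.3],[-4.0,1.7,3.6,0.5,0.3],[-4.1,1.7,4.8,0.5,0.3],[-4.1,1.7,5,0.5,0.3]]' 40; python3 -c "
from h import *
need(.6355,-.2475,.024,86.8);shot('wrist','w3')"
```

```text
clock: 2.62
position: [0.6307, -0.252, 0.163]
ee_rot: [0.729, 0.685, -0.003, -0.002]
ft_force: [-0.4, -0.0, 0.3]
grip_width: 0.698
rows-> [0.12 0.13 3.47] turn -0.06 | pos [ 0.6307 -0.252   0.163 ] head 86.4 tilt z [-0.007 -0.    -1.   ] t 2.62 j [ 0.64  0.54 -0.47  1.36  0.25  1.31  0.1 ] w 0.698
```

View pics/w3.png

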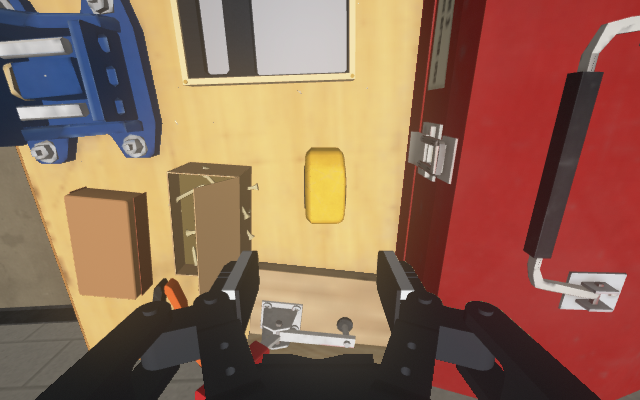

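```bash
python3 -m pendant '[[0,0,1.2,0,0.3],[0,0,2,0,0.3],[0,0,2,0,0.3]]'; python3 -c "
from h import *
need(.6355,-.2475,.024,86.8)"
```

```text
clock: 3.05
position: [0.6318, -0.2479, 0.0861]
ee_rot: [0.727, 0.686, -0.002, -0.002]
ft_force: [0.7, 0.3, 1.5]
grip_width: 0.696
rows-> [0.01 0.1  1.55] turn -0.02 | pos [ 0.6318 -0.2479  0.0861] head 86.7 tilt z [-0.005  0.    -1.   ] t 3.05 j [ 0.63  0.6  -0.46  1.44  0.28  1.17  0.07] w 0.696
```

```bash
python3 -m pendant '[[0,0.1,1,0,0.3],[0,0.1,1.55,0,0.3],[0,0.1,1.55,0,0.3],[0,0.1,1.55,0,0.8],[0,0.1,1.55,0,0.8]]' 45;  python3 -m pendant '[[0,0,0,0,0.8],[0,0,0,0,0.8],[0,0,-1.2,0,0.8],[0,0,-2.4,0,0.8],[0,0,-2.4,0,0.8]]';python3 -c "
from h import *
need(.6414,.0239,.11,88.1)
shot('wrist','w4')"
```

```text
clock: 3.68
position: [0.6388, -0.2467, 0.028]
ee_rot: [0.726, 0.687, 0.0, 0.001]
ft_force: [-2.5, 0.4, 4.7]
grip_width: 0.394
clock: 4.3
position: [0.6407, -0.2467, 0.1274]
ee_rot: [0.726, 0.687, 0.002, 0.004]
ft_force: [-0.4, 0.1, -3.7]
grip_width: 0.392
rows-> [ 6.76 -0.36  0.42] turn -0.21 | pos [ 0.6407 -0.2467  0.1274] head 86.9 tilt z [ 0.008 -0.003 -1.   ] t 4.3 j [ 0.63  0.57 -0.47  1.39  0.26  1.23  0.08] w 0.392
```

View pics/w4.png

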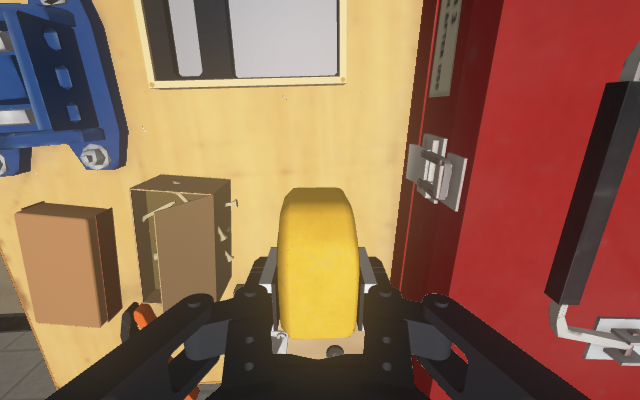

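```bash
python3 -m pendant '[[1.5,-0.1,0,-0.2,0.8],[3,-0.2,0,-0.2,0.8],[4.5,-0.3,0,-0.2,0.8],[6,-0.36,0,-0.2,0.8],[6.8,-0.36,0,-0.2,0.8]]';  python3 -m pendant '[[0,0,0,0,0.8],[0,0,0,0,0.8]]';python3 -c "
from h import *
need(.6414,.0239,.034,88.1)
shot('wrist','w5')"
```

```text
clock: 4.97
position: [0.6371, 0.0307, 0.1206]
ee_rot: [0.717, 0.697, -0.0, -0.001]
ft_force: [-0.1, -0.3, -2.9]
grip_width: 0.389
clock: 5.22
position: [0.638, 0.025, 0.1208]
ee_rot: [0.719, 0.695, -0.001, -0.0]
ft_force: [0.1, -0.8, -2.8]
grip_width: 0.393
rows-> [-0.02  0.09  2.17] turn -0.01 | pos [0.638  0.025  0.1208] head 88.0 tilt z [-0.002 -0.001 -1.   ] t 5.22 j [ 0.31  0.5  -0.56  1.53  0.28  1.19 -0.33] w 0.393
```

View pics/w5.png

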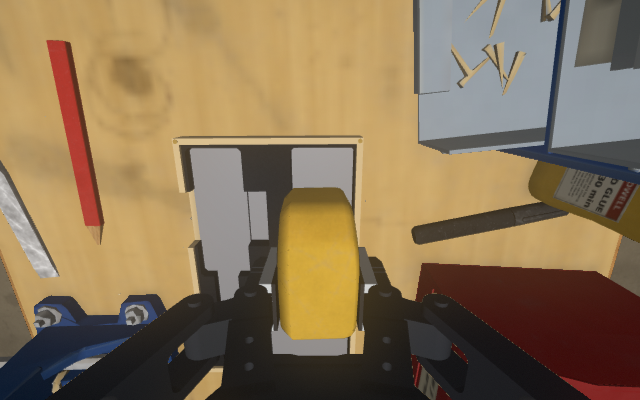

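```bash
python3 - <<'E'
from h import *
z=np.load("pics/w5.npz"); cal={k:z[k] for k in z.files if k!='d'}; W=world(cal,z['d']); Z=W[...,2]
m=np.zeros((400,640),bool); m[180:345,265:370]=1
rect(W,m&(Z>.13)&(Z<.175),name="tape")
rect(W,m&(Z>.155)&(Z<.175),name="tape top")
m=np.zeros((400,640),bool); m[130:380,165:370]=1
rect(W,m&(Z>.012)&(Z<.03),name="tray")
E
python3 -m pendant '[[0,0.09,0.8,0,0.8],[0,0.09,1.6,0,0.8],[0,0.09,1.8,0,0.8],[0,0.09,1.8,0,0.8]]';python3 -c "
from h import *
need(.6414,.0239,.034,88.1)"
```

```text
tape n 12097 c 637.2 30.2 size 62.9 47.9 long-axis deg from x 69.5 z [0.135 0.155 0.159]
tape top n 4994 c 640.6 26.0 size 36.0 35.7 long-axis deg from x 0.0 z [0.155 0.157 0.159]
tray n 6604 c 597.7 20.5 size 150.9 118.4 long-axis deg from x -1.7 z [0.016 0.018 0.022]
clock: 5.78
position: [0.6422, 0.0252, 0.0502]
ee_rot: [0.719, 0.695, -0.0, -0.0]
ft_force: [-0.2, 0.4, -2.8]
grip_width: 0.391
rows-> [-0.03 -0.02  0.4 ] turn -0.02 | pos [0.6422 0.0252 0.0502] head 88.0 tilt z [-0. -0. -1.] t 5.78 j [ 0.29  0.58 -0.54  1.57  0.33  1.08 -0.36] w 0.391
```

```bash
python3 -m pendant '[[0,0,0.2,0,0.8],[0,0,0.4,0,0.8],[0,0,0.4,0,0.8],[0,0,0.4,0,0.5],[0,0,0.4,0,0.4]]'; python3 -m pendant '[[0,0,0,0,0.4],[0,0,-1,0,0.4],[0,0,-2.5,0,0.3],[0,0,-4,0,0.2],[0,0,-4,0,0.2]]';python3 -c "
from h import *
need(.6414,.0239,.034,88.1);shot('wrist','w6')
need(.528,-.276,.15,82.4)"
```

```text
clock: 6.4
position: [0.6426, 0.0261, 0.0346]
ee_rot: [0.719, 0.695, 0.0, 0.0]
ft_force: [0.2, 0.2, -0.5]
grip_width: 0.599
clock: 7.02
position: [0.6447, 0.0268, 0.2]
ee_rot: [0.719, 0.695, 0.003, 0.003]
ft_force: [-0.0, -0.7, -1.1]
grip_width: 0.797
rows-> [-0.08 -0.12  4.15] turn -0.01 | pos [0.6447 0.0268 0.2   ] head 88.1 tilt z [ 0.009  0.    -1.   ] t 7.03 j [ 0.31  0.45 -0.58  1.43  0.25  1.33 -0.31] w 0.797
rows-> [-7.65 -2.63  1.16] turn 0.94 | pos [0.6434 0.0263 0.1967] head 88.1 tilt z [ 0.005 -0.    -1.   ] t 7.08 j [ 0.31  0.45 -0.58  1.43  0.25  1.33 -0.31] w 0.802
```

View pics/w6.png

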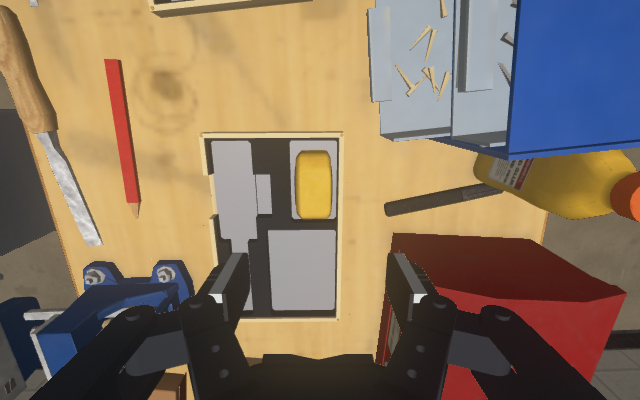

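```bash
python3 -m pendant '[[-1.4,-0.5,0,0.2,0],[-2.8,-1,0,0.4,0],[-4.2,-1.5,0,0.6,0],[-5.6,-2,0,0.8,0],[-7,-2.4,0,0.94,0]]'; python3 -m pendant '[[-0.65,-0.25,0,0,0],[-0.65,-0.25,0,0,0],[-0.65,-0.25,0,0,0]]';python3 -c "
from h import *
need(.5275,-.276,.13,82.4);shot('wrist','w7')"
```

```text
clock: 7.7
position: [0.5351, -0.2522, 0.1928]
ee_rot: [0.753, 0.659, -0.0, -0.001]
ft_force: [0.6, 0.2, -0.7]
grip_width: 1.003
clock: 8.07
position: [0.5236, -0.2737, 0.1933]
ee_rot: [0.752, 0.659, 0.0, -0.001]
ft_force: [1.3, 0.6, 0.1]
grip_width: 1.0
rows-> [-0.05  0.11  1.58] turn 0.02 | pos [ 0.5236 -0.2737  0.1933] head 82.5 tilt z [-0.001  0.001 -1.   ] t 8.07 j [ 0.77  0.32 -0.45  1.59  0.14  1.27  0.17] w 1.0
```

View pics/w7.png

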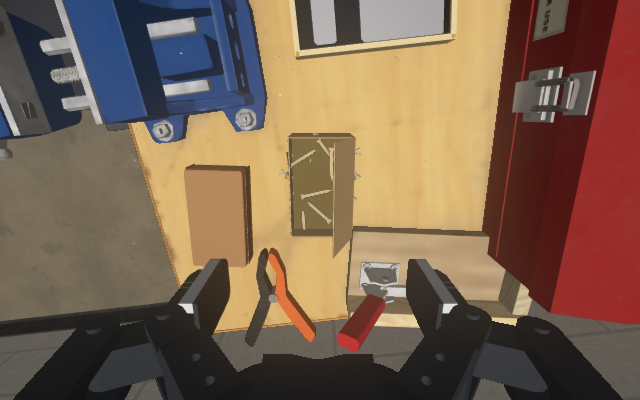

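```bash
python3 - <<'E'
from h import *
z=np.load("pics/w7.npz"); cal={k:z[k] for k in z.files if k!='d'}; W=world(cal,z['d']); Z=W[...,2]
m=np.zeros((400,640),bool); m[125:262,280:360]=1
rect(W,m&(Z>.02),name="carton")
rect(W,m&(Z>.085),name="flaptop")
rect(W,m&(Z>.02)&(Z<.045),name="fill")
c,s=np.cos(np.radians(82.4)),np.sin(np.radians(82.4))
P=W[m&(Z>.02)&(Z<.11)]; a=P[:,0]*c+P[:,1]*s; b=P[:,0]*s-P[:,1]*c
print("along",np.round(np.percentile(a,[0.3,2,50,98,99.7]),4),"across",np.round(np.percentile(b,[0.3,2,98,99.7]),4))
P=W[m&(Z>.052)]; 
o=np.array([.5275,-.276]); print("TCP target along/across",o@[c,s],o@[s,-c])
E
```

```text
carton n 6943 c 525.2 -275.0 size 108.4 79.6 long-axis deg from x 88.9 z [0.031 0.034 0.092]
flaptop n 735 c 539.0 -275.1 size 99.3 6.6 long-axis deg from x 82.5 z [0.086 0.092 0.096]
fill n 4056 c 525.0 -275.0 size 96.9 57.6 long-axis deg from x 82.6 z [0.031 0.032 0.04 ]
along [-0.2512 -0.2508 -0.198  -0.1519 -0.1518] across [0.5197 0.5276 0.5881 0.5934]
TCP target along/across -0.20381024324879343 0.5593689611936541
```

```bash
python3 -m pendant '[[0,0.1,1,0,0],[0,0.1,2,0,0],[0,0.1,3,0,0],[0,0.1,3.2,0,0],[0,0.1,3.2,0,0]]'; python3 -c "
from h import *
need(.5275,-.274,.028,82.4)"
```

```text
clock: 8.75
position: [0.5281, -0.2747, 0.0667]
ee_rot: [0.752, 0.659, 0.0, 0.0]
ft_force: [-0.5, -0.6, 1.3]
grip_width: 0.994
rows-> [ 0.02 -0.02  0.97] turn 0.02 | pos [ 0.5281 -0.2747  0.0667] head 82.5 tilt z [ 0.  0. -1.] t 8.75 j [ 0.75  0.45 -0.43  1.7   0.21  1.04  0.12] w 0.994
```

```bash
python3 -m pendant '[[0,0,0.5,0,0],[0,0,0.95,0,0],[0,0,0.95,0,0],[0,0,0.95,0,0.5],[0,0,0.95,0,0.5]]' 60; python3 -m pendant '[[0,0,0,0,0.5],[0,0,0,0,0.5]]'; python3 -c "
from h import *
need(.5275,-.274,.028,82.4);shot('wrist','w8')"
```

```text
clock: 9.38
position: [0.528, -0.2758, 0.0291]
ee_rot: [0.752, 0.659, 0.0, 0.001]
ft_force: [0.1, 0.2, 4.0]
grip_width: 0.719
clock: 9.62
position: [0.528, -0.2758, 0.0291]
ee_rot: [0.752, 0.659, 0.0, 0.001]
ft_force: [-0.7, 1.1, 5.9]
grip_width: 0.717
rows-> [ 0.04 -0.02  0.03] turn 0.0 | pos [ 0.528  -0.2758  0.0291] head 82.4 tilt z [ 0.001 -0.001 -1.   ] t 9.62 j [ 0.74  0.49 -0.41  1.73  0.23  0.97  0.1 ] w 0.717
```

View pics/w8.png

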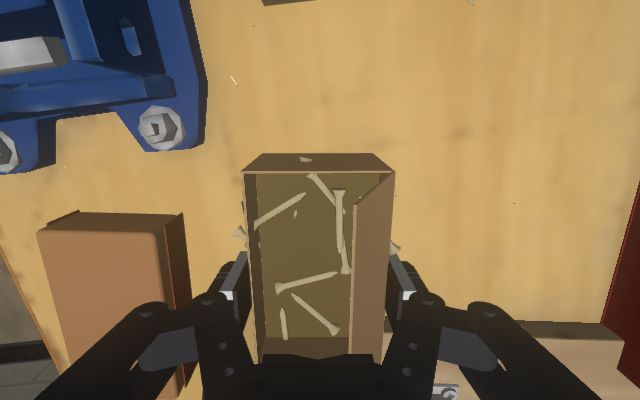

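```bash
python3 -m pendant '[[0,0,-0.6,0,0.5],[0,0,-1.2,0,0.5],[0,0,-2,0,0.5],[0,0,-2,0,0.5]]' 60; python3 -m pendant '[[1.2,0.4,0,-0.3,0.5],[2.4,0.8,0,-0.6,0.5],[3.6,1.3,0,-0.9,0.5],[4.9,1.74,0,-0.95,0.5],[4.9,1.74,0,-0.95,0.5]]'; python3 -m pendant '[[0,0,0,0,0.5],[0,0,0,0,0.5]]'; python3 -c "
from h import *
need(.6232,-.089,.036,88.1);shot('wrist','w9')"
```

```text
clock: 10.18
position: [0.5286, -0.2761, 0.1101]
ee_rot: [0.752, 0.659, 0.001, 0.002]
ft_force: [0.3, 0.4, -3.6]
grip_width: 0.719
clock: 10.8
position: [0.6228, -0.0836, 0.1064]
ee_rot: [0.716, 0.698, 0.001, -0.002]
ft_force: [-0.5, -1.2, -4.0]
grip_width: 0.721
clock: 11.05
position: [0.6215, -0.0921, 0.1072]
ee_rot: [0.719, 0.695, -0.001, -0.0]
ft_force: [0.1, -0.0, -4.0]
grip_width: 0.716
rows-> [0.08 0.04 1.78] turn -0.02 | pos [ 0.6215 -0.0921  0.1072] head 88.0 tilt z [-0.001 -0.001 -1.   ] t 11.05 j [ 0.47  0.48 -0.51  1.57  0.25  1.15 -0.14] w 0.716
```

View pics/w9.png

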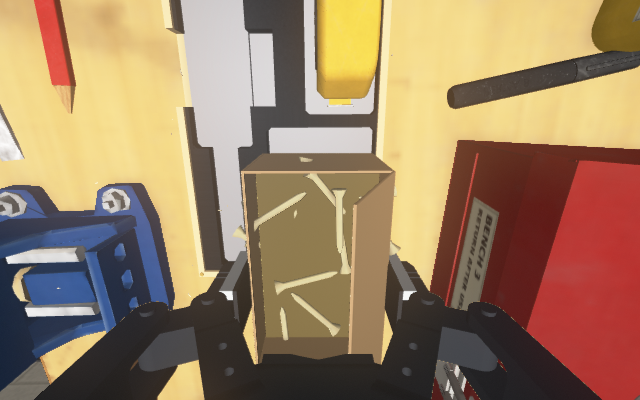

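```bash
python3 -m pendant '[[0.03,0.04,0.6,0,0.5],[0.03,0.04,1.2,0,0.5],[0.03,0.04,1.5,0,0.5],[0.03,0.04,1.5,0,0.5]]'; python3 -c "
from h import *
need(.6232,-.091,.035,88.1);shot('wrist','w10')"
```

```text
clock: 11.6
position: [0.6233, -0.0898, 0.0475]
ee_rot: [0.719, 0.695, -0.0, -0.0]
ft_force: [-0.5, -0.1, -3.7]
grip_width: 0.719
rows-> [-0.03 -0.    0.31] turn -0.0 | pos [ 0.6233 -0.0898  0.0475] head 88.1 tilt z [-0.001  0.    -1.   ] t 11.6 j [ 0.45  0.55 -0.5   1.61  0.29  1.05 -0.16] w 0.719
```

View pics/w10.png

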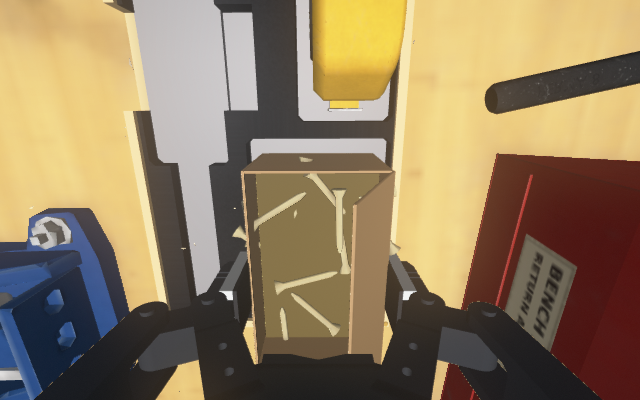

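```bash
python3 -m pendant '[[0,0,0.15,0,0.5],[0,0,0.3,0,0.5],[0,0,0.3,0,0.5],[0,0,0.3,0,0.15],[0,0,0.3,0,0.1]]'; python3 -m pendant '[[0,0,0,0,0.05],[0,0,-0.4,0,0.05],[0,0,-1.5,0,0],[0,0,-3,0,0],[0,0,-4,0,0]]';python3 -c "
from h import *
need(.410,-.298,.15,80.7);shot('wrist','w11')"
```

```text
clock: 12.28
position: [0.6245, -0.0892, 0.0368]
ee_rot: [0.719, 0.695, 0.0, 0.001]
ft_force: [-0.7, 0.2, 0.6]
grip_width: 0.901
clock: 12.9
position: [0.6247, -0.089, 0.2006]
ee_rot: [0.718, 0.696, 0.001, 0.002]
ft_force: [0.2, 0.1, -0.9]
grip_width: 1.001
rows-> [-5.4  -5.2   1.25] turn 1.24 | pos [ 0.6247 -0.089   0.2006] head 88.1 tilt z [ 0.004 -0.    -1.   ] t 12.9 j [ 0.47  0.41 -0.53  1.47  0.21  1.32 -0.11] w 1.001
```

View pics/w11.png

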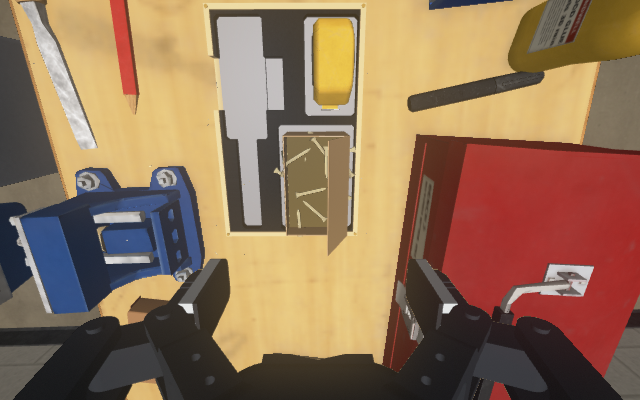

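```bash
python3 -m pendant '[[-1.1,-1,0,0.25,0],[-2.2,-2,0,0.5,0],[-3.3,-3,0,0.75,0],[-4.4,-4.1,0,1,0],[-5.4,-5.2,0,1.24,0]]'; python3 -m pendant '[[0,0,0,0,0],[0,0,0,0,0]]';python3 -c "
from h import *
need(.4103,-.2984,.013,80.7);shot('wrist','w12')"
```

```text
clock: 13.58
position: [0.4075, -0.2996, 0.1972]
ee_rot: [0.763, 0.647, 0.0, 0.001]
ft_force: [-0.5, -1.4, -0.6]
grip_width: 0.998
clock: 13.82
position: [0.4095, -0.298, 0.197]
ee_rot: [0.762, 0.648, 0.0, 0.001]
ft_force: [0.2, 0.1, 0.2]
grip_width: 1.005
rows-> [-0.01  0.02  4.6 ] turn 0.0 | pos [ 0.4095 -0.298   0.197 ] head 80.7 tilt z [ 0.001 -0.001 -1.   ] t 13.82 j [ 0.91  0.12 -0.4   1.8   0.05  1.23  0.34] w 1.005
```

View pics/w12.png

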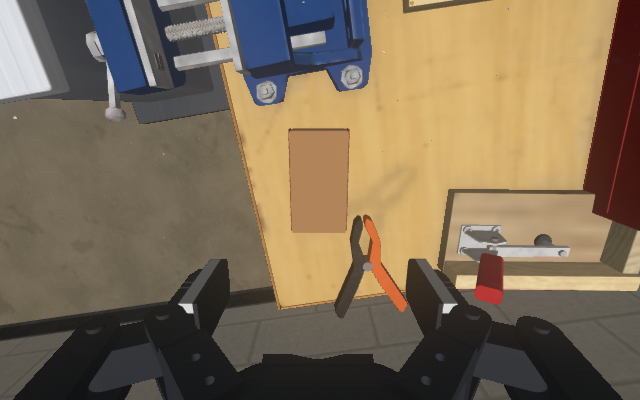

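```bash
python3 - <<'E'
from h import *
z=np.load("pics/w12.npz"); cal={k:z[k] for k in z.files if k!='d'}; W=world(cal,z['d']); Z=W[...,2]
m=np.zeros((400,640),bool); m[120:240,280:356]=1
rect(W,m&(Z>.024)&(Z<.045),name="block")
rect(W,m&(Z>.024)&(Z<.045)&(np.arange(640)<350),name="block")
E
python3 -m pendant '[[0,0,1,0,0],[0,0,2,0,0],[0,0,3,0,0],[0,0,4,0,0],[0,0,4,0,0]]';python3 -c "
from h import *
need(.4103,-.2984,.013,80.7)"
```

```text
block n 5887 c 410.4 -298.2 size 109.0 60.1 long-axis deg from x 80.8 z [0.031 0.032 0.033]
block n 5887 c 410.4 -298.2 size 109.0 60.1 long-axis deg from x 80.8 z [0.031 0.032 0.033]
clock: 14.5
position: [0.4084, -0.2958, 0.034]
ee_rot: [0.761, 0.648, -0.0, -0.003]
ft_force: [-0.1, -0.3, 0.2]
grip_width: 1.001
rows-> [-0.06  0.06  0.52] turn 0.02 | pos [ 0.4084 -0.2958  0.034 ] head 80.8 tilt z [-0.004  0.004 -1.   ] t 14.5 j [ 0.88  0.31 -0.38  1.96  0.15  0.9   0.26] w 1.001
```

```bash
python3 -m pendant '[[-0.03,0.03,0.3,0,0],[-0.03,0.03,0.5,0,0],[-0.03,0.03,0.5,0,0],[-0.03,0.03,0.5,0,0.5],[-0.03,0.03,0.5,0,0.5]]' 40; python3 -m pendant '[[0,0,0,0,0.5],[0,0,-0.5,0,0.5],[0,0,-1.5,0,0.5],[0,0,-2.5,0,0.5],[0,0,-3.5,0,0.5]]'; python3 -c "
from h import *
need(.59,.29,.2,93.8);shot('wrist','w13')"
```

```text
clock: 15.12
position: [0.4102, -0.3, 0.0169]
ee_rot: [0.762, 0.647, -0.0, 0.0]
ft_force: [-1.9, 0.1, 3.1]
grip_width: 0.689
clock: 15.75
position: [0.4098, -0.2996, 0.1578]
ee_rot: [0.762, 0.647, 0.0, 0.0]
ft_force: [0.8, -0.0, -0.8]
grip_width: 0.692
rows-> [15.28  2.06 -1.06] turn -2.19 | pos [ 0.4098 -0.2996  0.1578] head 80.7 tilt z [ 0. -0. -1.] t 15.75 j [ 0.91  0.16 -0.4   1.84  0.07  1.15  0.33] w 0.692
```

View pics/w13.png

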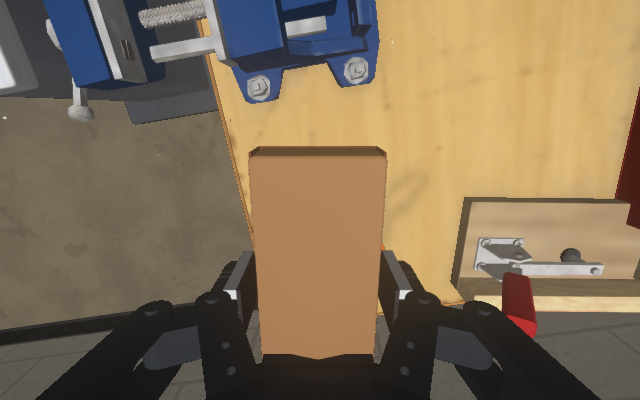

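```bash
python3 -m pendant '[[0.8,0,-1.1,0,0.5],[2,0.2,-1.1,0,0.5],[3.5,0.4,-1.1,0,0.5],[5,0.6,-1.1,0,0.5],[6.5,0.8,-1.1,0,0.5]]'; python3 -m pendant '[[1.5,0.2,0,-0.4,0.5],[3,0.4,0,-0.8,0.5],[4.5,0.6,0,-1.2,0.5],[5.8,0.8,0,-1.6,0.5],[6,0.8,0,-2.1,0.5]]';python3 -m pendant '[[0,0,0,0,0.5],[0,0,0,0,0.5]]'; python3 -c "
from h import *
need(.59,.29,.2,93.8);shot('wrist','w14')"
```

```text
clock: 16.42
position: [0.4839, -0.0466, 0.2005]
ee_rot: [0.762, 0.647, 0.0, 0.001]
ft_force: [0.9, -0.6, -0.7]
grip_width: 0.689
clock: 17.05
position: [0.5535, 0.1878, 0.1999]
ee_rot: [0.684, 0.73, 0.001, -0.001]
ft_force: [-1.5, -0.8, -0.1]
grip_width: 0.691
clock: 17.3
position: [0.5542, 0.1815, 0.2]
ee_rot: [0.688, 0.726, -0.0, 0.0]
ft_force: [0.5, 0.0, 0.2]
grip_width: 0.69
rows-> [ 2.66  1.04 -0.  ] turn -0.11 | pos [0.5542 0.1815 0.2   ] head 93.1 tilt z [ 0.    -0.001 -1.   ] t 17.3 j [ 0.25  0.36 -0.8   1.59  0.27  1.31 -0.53] w 0.69
```

View pics/w14.png

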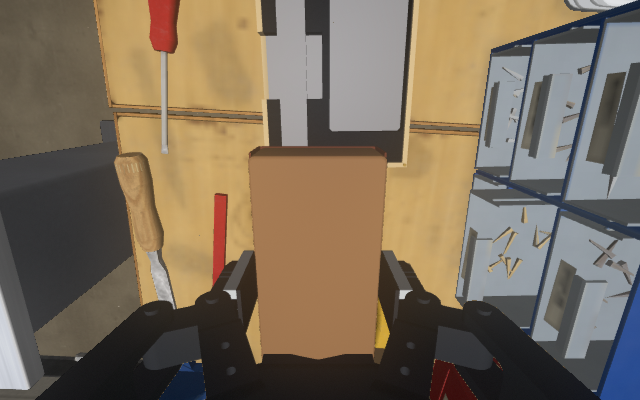

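```bash
python3 -m pendant '[[1.3,0.5,-1,0,0.5],[2.5,0.9,-1.6,-0.1,0.5],[2.5,0.9,-1.6,-0.1,0.5],[2.5,0.9,-1.6,-0.1,0.5]]'; python3 - <<'E'
from h import *
need(.5964,.3,.2,93.8);c,im,d,W=shot('wrist','w15')
Z=W[...,2]
P=W[(Z>.03)&(Z<.25)&(W[...,0]>.66)]
for y in np.arange(.1,.5,.04):
    q=P[abs(P[:,1]-y)<.01]
    if len(q): print(round(y,2),np.round(np.percentile(q[:,0],2),3))
E
```

```text
clock: 17.85
position: [0.5845, 0.2839, 0.2637]
ee_rot: [0.683, 0.73, -0.0, 0.0]
ft_force: [0.2, -0.7, -0.1]
grip_width: 0.689
rows-> [0.38 0.32 1.59] turn -0.0 | pos [0.5845 0.2839 0.2637] head 93.8 tilt z [-0.    -0.001 -1.   ] t 17.85 j [ 0.03  0.49 -0.8   1.3   0.34  1.49 -0.67] w 0.689
0.1 0.721
0.14 0.72
0.18 0.732
0.22 0.728
0.26 0.71
0.3 0.723
0.34 0.789
0.38 0.768
0.42 0.767
0.46 0.768
```

View pics/w15.png

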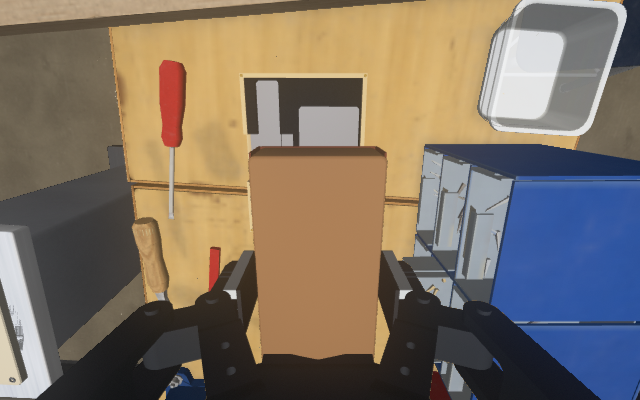

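```bash
python3 - <<'E'
from h import *
z=np.load("pics/w15.npz"); cal={k:z[k] for k in z.files if k!='d'}; W=world(cal,z['d']); Z=W[...,2]
m=np.zeros((400,640),bool); m[60:146,232:374]=1
rect(W,m&(Z>.012)&(Z<.03),name="tray")
P=W[m&(Z>.012)&(Z<.03)]
c,s=np.cos(np.radians(93.8)),np.sin(np.radians(93.8))
for h in (92.8,93.3,93.8,94.3):
    c,s=np.cos(np.radians(h)),np.sin(np.radians(h))
    a=P[:,0]*c+P[:,1]*s; b=P[:,0]*s-P[:,1]*c
    hi=np.percentile(a,99.5); lo,h2=np.percentile(b,[.4,99.6]); A=hi-.1; B=(lo+h2)/2
    print(h,"width",h2-lo,"centre",A*c+B*s,A*s-B*c)
E
```

```text
tray n 4914 c 561.9 354.7 size 150.4 83.8 long-axis deg from x 3.7 z [0.017 0.018 0.022]
92.8 width 0.1494904684246895 centre 0.564692650862668 0.2972318556957199
93.3 width 0.14938513924687336 centre 0.5652516345192773 0.29686386627540967
93.8 width 0.14931874079163765 centre 0.5658053128856421 0.29658140027626617
94.3 width 0.14922858312177134 centre 0.566304731032279 0.2969625903918861
```

```bash
python3 -m pendant '[[0.32,0.32,1,0,0.5],[0.32,0.32,2,0,0.5],[0.32,0.32,3,0,0.5],[0.32,0.32,4,0,0.5],[0.32,0.32,4.6,0,0.5]]';python3 -m pendant '[[0,0,0,0,0.5],[0,0,0,0,0.5]]';  python3 -c "
from h import *
need(.5965,.2973,.0225,93.7);shot('wrist','w16')"
```

```text
clock: 18.52
position: [0.5958, 0.2955, 0.0774]
ee_rot: [0.684, 0.73, -0.002, 0.0]
ft_force: [0.4, -0.0, -0.5]
grip_width: 0.688
clock: 18.77
position: [0.5969, 0.2981, 0.0813]
ee_rot: [0.683, 0.73, 0.0, 0.0]
ft_force: [1.0, -0.0, -0.2]
grip_width: 0.688
rows-> [-0.02 -0.01  1.47] turn 0.02 | pos [0.5969 0.2981 0.0813] head 93.8 tilt z [ 0.001  0.    -1.   ] t 18.77 j [-0.01  0.65 -0.74  1.47  0.46  1.19 -0.75] w 0.688
```

View pics/w16.png

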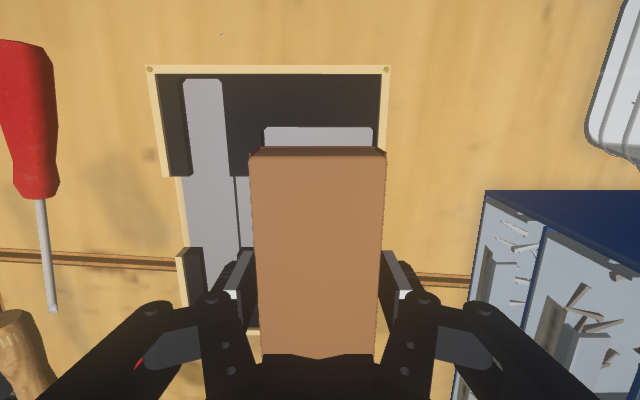

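```bash
python3 -m pendant '[[0,0,0.5,0,0.5],[0,0,1,0,0.5],[0,0,1.3,0,0.5],[0,0,1.42,0,0.5],[0,0,1.42,0,0.5]]';  python3 -c "
from h import *
need(.5965,.2973,.0225,93.7);shot('wrist','w17')"
```

```text
clock: 19.45
position: [0.596, 0.299, 0.0233]
ee_rot: [0.683, 0.731, -0.0, 0.0]
ft_force: [0.3, -0.3, -1.1]
grip_width: 0.687
rows-> [-0.04  0.01  0.02] turn 0.03 | pos [0.596  0.299  0.0233] head 93.9 tilt z [-0. -0. -1.] t 19.45 j [-0.03  0.72 -0.71  1.51  0.5   1.1  -0.78] w 0.687
```

View pics/w17.png

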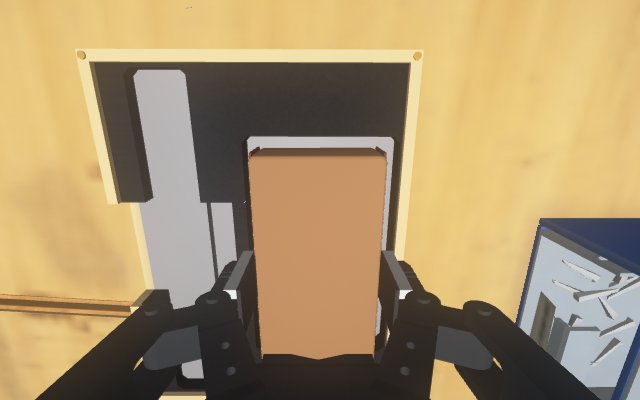

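```bash
python3 -m pendant '[[0,0,0,0,0.15],[0,0,0,0,0.1],[0,0,-1,0,0.05],[0,0,-2.5,0,0.05],[0,0,-4,0,0]]'; python3 -m pendant '[[-0.8,-1,-1,0,0],[-1.6,-2,-2,0,0],[-1.6,-2.5,-2,0,0],[-1.6,-2.5,-2,0,0]]'; python3 -c "
from h import *
need(.402,.35,.2,90);shot('wrist','w18')"
```

```text
clock: 20.12
position: [0.5959, 0.2988, 0.185]
ee_rot: [0.683, 0.731, -0.0, -0.0]
ft_force: [0.7, 0.5, 0.6]
grip_width: 1.001
clock: 20.62
position: [0.5, 0.2281, 0.2644]
ee_rot: [0.683, 0.731, 0.0, 0.001]
ft_force: [0.4, -0.7, -0.7]
grip_width: 0.999
rows-> [ 3.21 -2.24  1.6 ] turn 0.65 | pos [0.5    0.2281 0.2644] head 93.9 tilt z [ 0.003 -0.001 -1.   ] t 20.62 j [ 0.23  0.25 -0.87  1.58  0.19  1.4  -0.59] w 0.999
```

View pics/w18.png

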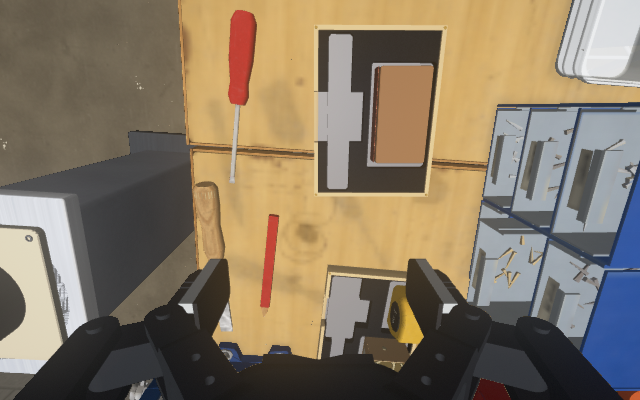

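Block sits in its recess at (401,115). Screwdriver handle (241,57), blade tip (233,181); pencil (270,260). Measure all.

```bash
python3 - <<'E'
from h import *
z=np.load("pics/w18.npz"); cal={k:z[k] for k in z.files if k!='d'}; W=world(cal,z['d']); Z=W[...,2]
im=cv2.imread("pics/w18.png"); hsv=cv2.cvtColor(im,cv2.COLOR_BGR2HSV); H,S,V=[hsv[...,i] for i in range(3)]
def box(x0,x1,y0,y1):
    m=np.zeros((400,640),bool); m[y0:y1,x0:x1]=1; return m
red=(S>140)&((H<8)|(H>172))
rect(W,box(215,270,0,115)&red,name="handle")
rect(W,box(255,285,205,312)&red,name="pencil")
rect(W,box(365,440,55,172)&(Z>.03),name="block top")
rect(W,box(305,450,15,205)&(Z>.012)&(Z<.03),name="tray")
g=box(225,245,106,186)&(Z>.006)&(Z<.03); rect(W,g,name="blade")
E
```

```text
handle n 2002 c 402.1 350.2 size 98.7 27.4 long-axis deg from x 86.0 z [0.02  0.026 0.029]
pencil n 840 c 438.0 80.9 size 150.7 13.6 long-axis deg from x 86.1 z [0.007 0.008 0.01 ]
block top n 5038 c 594.8 300.4 size 108.2 61.1 long-axis deg from x -86.4 z [0.036 0.038 0.039]
tray n 10073 c 566.3 296.4 size 201.0 150.2 long-axis deg from x -86.3 z [0.016 0.018 0.022]
blade n 374 c 392.3 250.1 size 97.8 6.9 long-axis deg from x 85.0 z [0.015 0.017 0.018]
```

```bash
python3 -m pendant '[[0.8,-0.6,0.5,0.4,0.3],[1.6,-1.2,1,0.8,0.3],[2.4,-1.8,2,1.2,0.3],[3.13,-2.25,3,1.53,0.3],[3.13,-2.25,4,1.53,0.3]]'; python3 -m pendant '[[0,0,0,0,0.3],[0,0,0,0,0.3]]'; python3 -c "
from h import *
need(.4015,.347,.005,84.7);shot('wrist','w19')"
```

```text
clock: 21.3
position: [0.4004, 0.3501, 0.1017]
ee_rot: [0.737, 0.675, 0.0, -0.001]
ft_force: [1.4, -1.1, -0.6]
grip_width: 0.699
clock: 21.55
position: [0.4032, 0.3476, 0.1043]
ee_rot: [0.739, 0.674, 0.0, -0.0]
ft_force: [0.9, 1.3, -1.0]
grip_width: 0.701
rows-> [-0.02 -0.04  2.48] turn -0.0 | pos [0.4032 0.3476 0.1043] head 84.7 tilt z [ 0.     0.001 -1.   ] t 21.55 j [-0.04  0.37 -0.88  1.82  0.32  1.1  -1.13] w 0.701
```

View pics/w19.png

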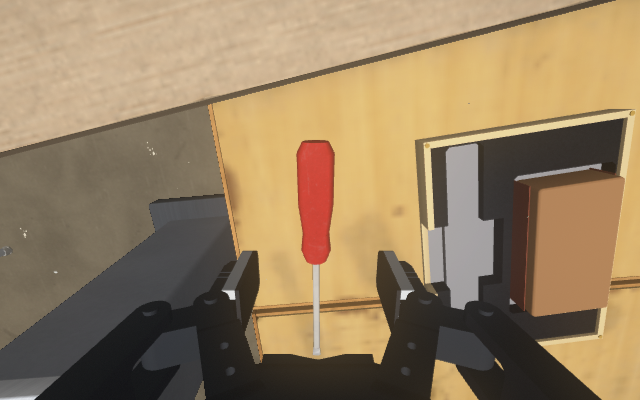

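```bash
python3 -m pendant '[[0,0,1,0,0.3],[0,0,1.8,0,0.3],[0,0,2.2,0,0.3],[0,0,2.45,0,0.3],[0,0,2.45,0,0.3]]'; python3 -c "
from h import *
need(.4015,.347,.005,84.7)"; python3 -m pendant '[[0,0,0,0,0.9],[0,0,0,0,0.9],[0,0,0,0,0.9],[0,0,0,0,0.9]]' 35; python3 -c "
from h import *
need(.4015,.347,.005,84.7)"; 
```

```text
clock: 22.22
position: [0.4028, 0.3473, 0.0057]
ee_rot: [0.739, 0.674, 0.0, 0.0]
ft_force: [0.6, 0.6, -0.3]
grip_width: 0.702
rows-> [-0.01 -0.03  0.02] turn -0.0 | pos [0.4028 0.3473 0.0057] head 84.7 tilt z [ 0.  0. -1.] t 22.23 j [-0.12  0.51 -0.8   1.89  0.45  0.93 -1.23] w 0.702
clock: 22.72
position: [0.4029, 0.3474, 0.0062]
ee_rot: [0.739, 0.674, 0.001, 0.0]
ft_force: [-0.5, -1.3, 5.2]
grip_width: 0.321
rows-> [-0.01 -0.03  0.03] turn 0.0 | pos [0.4029 0.3474 0.0062] head 84.7 tilt z [ 0.001  0.    -1.   ] t 22.73 j [-0.12  0.51 -0.8   1.89  0.45  0.93 -1.23] w 0.321
```

```bash
python3 -m pendant '[[0,0,-0.7,0,0.9],[0,0,-1.5,0,0.9],[-1,0.6,-2.5,0,0.9],[-2.2,1.3,-2.8,0,0.9],[-3.5,2,-2.8,0,0.9]]'; python3 -m pendant '[[-1.2,0.7,0,0,0.9],[-2.4,1.4,0,0,0.9],[-3.6,2.1,0,-0.3,0.9],[-4.5,2.5,0,-0.57,0.9],[-4.5,2.5,0,-0.57,0.9]]'; python3 -m pendant '[[0,0,0,0,0.9],[0,0,0,0,0.9]]'; python3 -c "
from h import *
need(.553,.0124,.0142,88.1);shot('wrist','w20')"
```

```text
clock: 23.35
position: [0.4704, 0.1993, 0.119]
ee_rot: [0.739, 0.674, 0.001, 0.001]
ft_force: [2.0, 0.1, -0.4]
grip_width: 0.324
clock: 23.98
position: [0.5528, 0.0079, 0.1172]
ee_rot: [0.72, 0.693, -0.0, 0.0]
ft_force: [0.2, -0.0, -1.3]
grip_width: 0.322
clock: 24.22
position: [0.5518, 0.0133, 0.1175]
ee_rot: [0.718, 0.696, 0.0, 0.0]
ft_force: [0.2, -0.3, -1.7]
grip_width: 0.319
rows-> [-0.02  0.03  2.58] turn 0.02 | pos [0.5518 0.0133 0.1175] head 88.2 tilt z [ 0.  0. -1.] t 24.23 j [ 0.53  0.36 -0.75  1.76  0.27  1.12 -0.34] w 0.319
```

View pics/w20.png

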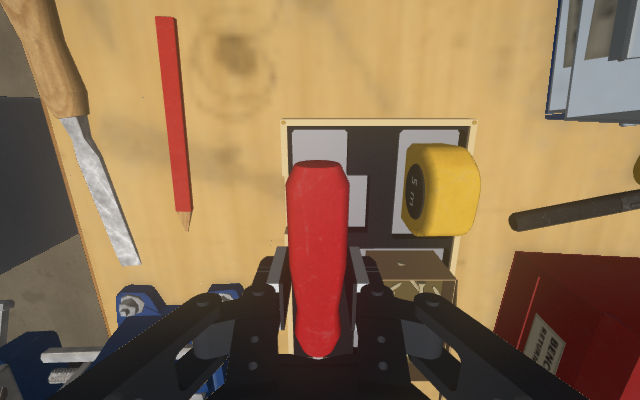

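```bash
python3 - <<'E'
from h import *
z=np.load("pics/w20.npz"); cal={k:z[k] for k in z.files if k!='d'}; W=world(cal,z['d'])
for v in range(170,350,20):
    q=W[v,285:352]; q=q[q[:,2]>.11]; print(v,np.round([q[:,0].mean(),q[:,1].mean(),q[:,2].max(),(q[:,0].min()+q[:,0].max())/2],4))
E
python3 -m pendant '[[0,0.03,0.8,0,0.9],[0,0.03,1.6,0,0.9],[0,0.03,2.0,0,0.9],[0,0.03,2.0,0,0.9]]'; python3 -c "
from h import *
need(.553,.0124,.0142,88.1);shot('wrist','w21')"
```

```text
170 [0.553  0.0642 0.1372 0.5531]
190 [0.5525 0.0565 0.1404 0.5524]
210 [0.5525 0.0477 0.141  0.5524]
230 [0.5522 0.0385 0.1407 0.5521]
250 [0.5521 0.0282 0.1411 0.5518]
270 [0.5518 0.0189 0.1451 0.5517]
290 [0.5515 0.0082 0.1511 0.5513]
310 [ 0.5512 -0.0027  0.153   0.5512]
330 [ 0.5505 -0.016   0.1379  0.5504]
clock: 24.78
position: [0.5527, 0.0123, 0.0368]
ee_rot: [0.718, 0.696, -0.0, -0.001]
ft_force: [-0.5, -0.1, -0.1]
grip_width: 0.325
rows-> [0.   0.01 0.56] turn 0.01 | pos [0.5527 0.0123 0.0368] head 88.2 tilt z [-0.002  0.    -1.   ] t 24.77 j [ 0.48  0.47 -0.7   1.82  0.36  0.98 -0.4 ] w 0.325
```

View pics/w21.png

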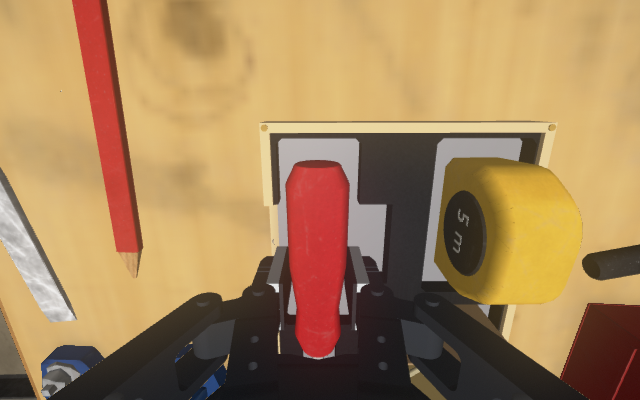

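```bash
python3 -m pendant '[[0,0,0.3,0,0.9],[0,0,0.55,0,0.9],[0,0,0.55,0,0.9],[0,0,0.55,0,0.55],[0,0,0.55,0,0.55]]'; python3 -m pendant '[[0,0,0,0,0.55],[0,0,-0.5,0,0.55],[0,0,-1.5,0,0.4],[0,0,-3,0,0.4],[0,0,-4.5,0,0.4]]';  python3 -c "
from h import *
need(.438,.081,.1,86);shot('wrist','w22')"
```

```text
clock: 25.45
position: [0.5534, 0.0118, 0.0154]
ee_rot: [0.719, 0.695, 0.0, 0.0]
ft_force: [0.5, -0.2, -1.0]
grip_width: 0.45
clock: 26.08
position: [0.553, 0.0121, 0.1986]
ee_rot: [0.718, 0.696, 0.0, 0.0]
ft_force: [1.5, 0.5, 0.1]
grip_width: 0.601
rows-> [ 1.63 -2.93  2.46] turn 0.36 | pos [0.553  0.0121 0.1986] head 88.2 tilt z [ 0.001 -0.    -1.   ] t 26.07 j [ 0.56  0.28 -0.78  1.67  0.21  1.27 -0.29] w 0.601
```

View pics/w22.png

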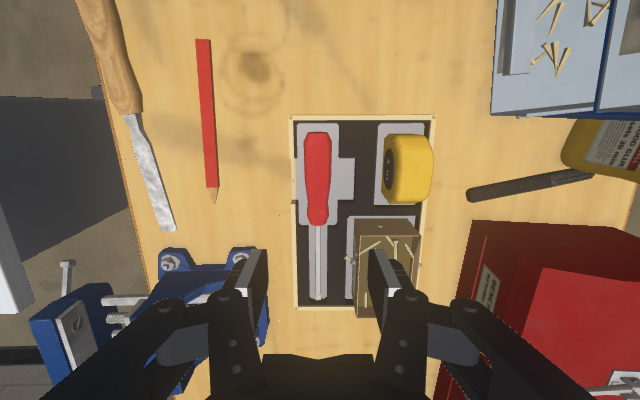

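```bash
python3 -m pendant '[[0.5,-1,0.8,0.2,0.6],[1,-2,1.6,0.36,0.6],[1.4,-2.95,2.4,0.36,0.6],[1.4,-2.95,3,0.36,0.6],[1.4,-2.95,3,0.36,0.6]]'; python3 -m pendant '[[0,0,0,0,0.6],[0,0,0,0,0.6]]';  python3 -c "
from h import *
need(.4373,.0714,.004,86);shot('wrist','w23')"
```

```text
clock: 26.75
position: [0.4365, 0.0717, 0.0753]
ee_rot: [0.731, 0.682, -0.001, -0.0]
ft_force: [0.3, 0.7, 0.9]
grip_width: 0.407
clock: 27.0
position: [0.4383, 0.0716, 0.0765]
ee_rot: [0.732, 0.682, 0.001, 0.001]
ft_force: [0.5, 1.4, -0.0]
grip_width: 0.402
rows-> [-0.01 -0.03  1.81] turn -0.01 | pos [0.4383 0.0716 0.0765] head 85.9 tilt z [ 0.002  0.    -1.   ] t 27.0 j [ 0.53  0.18 -0.84  2.06  0.16  0.97 -0.46] w 0.402
```

View pics/w23.png

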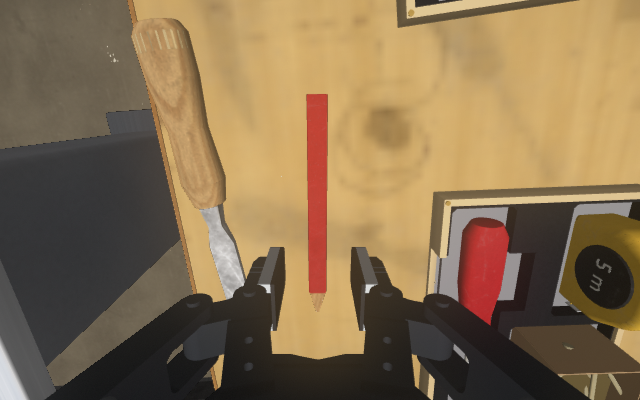

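```bash
python3 -m pendant '[[0,-0.02,0.7,0,0.6],[0,-0.02,1.4,0,0.6],[0,-0.02,1.78,0,0.6],[0,-0.02,1.78,0,0.6]]';  python3 -c "
from h import *
need(.4373,.0714,.004,86);shot('wrist','w24')"
```

```text
clock: 27.55
position: [0.436, 0.0718, 0.0037]
ee_rot: [0.732, 0.682, -0.0, -0.001]
ft_force: [-0.7, -0.9, 0.1]
grip_width: 0.398
rows-> [-0.01  0.03 -0.01] turn -0.0 | pos [0.436  0.0718 0.0037] head 86.0 tilt z [-0.001  0.    -1.   ] t 27.55 j [ 0.46  0.32 -0.79  2.11  0.3   0.83 -0.58] w 0.398
```

View pics/w24.png

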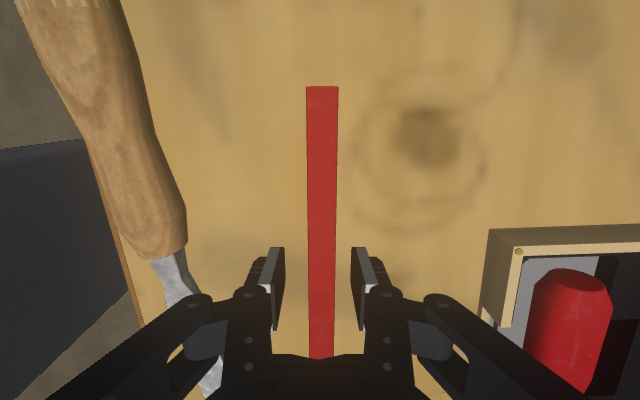

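```bash
python3 -m pendant '[[0,0,0,0,0.95],[0,0,0,0,0.95],[0,0,0,0,0.95],[0,0,-0.5,0,0.95],[0,0,-1.5,0,0.95]]' 30; python3 -m pendant '[[0,0,-0.8,0,0.95],[0,0,-0.8,0,0.95]]'; python3 -c "
from h import *
need(.522,.294,.1,93.7);shot('wrist','w25')"
```

```text
clock: 28.22
position: [0.4357, 0.0716, 0.0645]
ee_rot: [0.731, 0.682, -0.001, -0.001]
ft_force: [0.3, 0.6, 0.7]
grip_width: 0.145
clock: 28.48
position: [0.4383, 0.0717, 0.0987]
ee_rot: [0.732, 0.682, 0.002, 0.002]
ft_force: [-0.4, -0.1, -1.0]
grip_width: 0.143
rows-> [ 5.69  1.7  -0.03] turn -1.29 | pos [0.4383 0.0717 0.0987] head 85.9 tilt z [ 0.005 -0.001 -1.   ] t 28.48 j [ 0.56  0.14 -0.86  2.04  0.12  1.01 -0.43] w 0.143
```

View pics/w25.png

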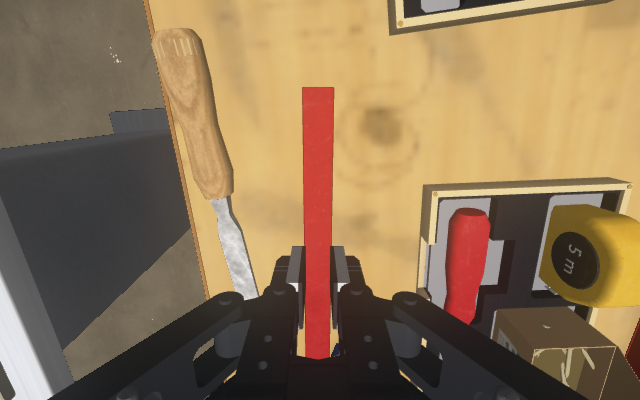

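```bash
python3 -m pendant '[[1.3,0.4,0,-0.3,0.95],[2.6,0.8,0,-0.6,0.95],[3.9,1.2,0,-0.9,0.95],[5.1,1.6,0,-1.29,0.95],[5.69,1.7,0,-1.29,0.95]]'; python3 -m pendant '[[0,0,0,0,0.95],[0,0,0,0,0.95],[0,0,0,0,0.95]]'; python3 -c "
from h import *
need(.522,.294,.1,93.7);c,im,d,W=shot('wrist','w26')
need(.522,.294,.014,93.7)
for v in range(90,350,30):
    q=W[v,290:350]; q=q[q[:,2]>.085]; print(v,np.round([q[:,0].min(),q[:,0].max(),q[:,1].mean(),np.median(q[:,2])],4))
"
```

```text
clock: 29.15
position: [0.5198, 0.2966, 0.0946]
ee_rot: [0.683, 0.731, -0.0, -0.001]
ft_force: [0.1, -0.2, 0.6]
grip_width: 0.144
clock: 29.52
position: [0.5204, 0.2925, 0.0958]
ee_rot: [0.684, 0.729, -0.0, 0.0]
ft_force: [-0.4, 0.5, 0.7]
grip_width: 0.143
rows-> [ 0.03  0.04 -0.1 ] turn -0.01 | pos [0.5204 0.2925 0.0958] head 93.6 tilt z [-0.    -0.001 -1.   ] t 29.52 j [ 0.08  0.53 -0.86  1.66  0.43  1.16 -0.83] w 0.143
rows-> [0.03 0.04 2.05] turn -0.01 | pos [0.5205 0.2927 0.096 ] head 93.6 tilt z [ 0.    -0.001 -1.   ] t 29.57 j [ 0.08  0.53 -0.86  1.66  0.43  1.16 -0.83] w 0.151
90 [0.5079 0.5213 0.3755 0.0982]
120 [0.509  0.5218 0.363  0.0983]
150 [0.5096 0.5229 0.3498 0.0985]
180 [0.5102 0.524  0.3358 0.0983]
210 [0.5115 0.5246 0.321  0.0984]
240 [0.5123 0.5259 0.3052 0.0986]
270 [0.5076 0.5336 0.2962 0.1196]
300 [0.5095 0.5302 0.286  0.1263]
330 [0.5112 0.5289 0.2724 0.0996]
```

View pics/w26.png

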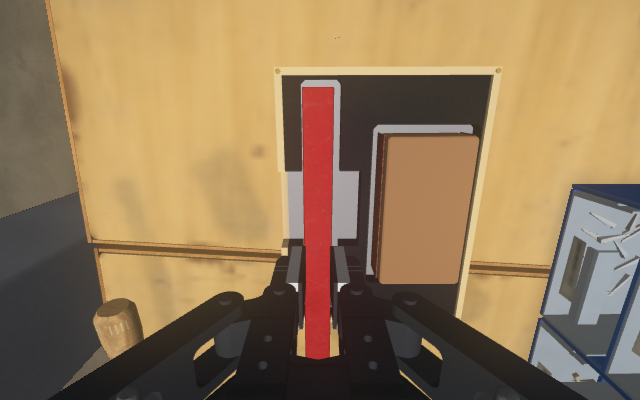

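```bash
python3 -m pendant '[[0.03,0.04,0.8,0,0.95],[0.03,0.04,1.5,0,0.95],[0.03,0.04,1.75,0,0.95],[0.03,0.04,1.75,0,0.95]]';  python3 -c "
from h import *
need(.522,.294,.014,93.7);shot('wrist','w27')"
```

```text
clock: 30.08
position: [0.5217, 0.2948, 0.0261]
ee_rot: [0.684, 0.729, -0.0, -0.0]
ft_force: [-0.2, -0.2, 0.4]
grip_width: 0.148
rows-> [-0.02  0.01  0.3 ] turn -0.0 | pos [0.5217 0.2948 0.0261] head 93.7 tilt z [-0. -0. -1.] t 30.07 j [ 0.04  0.62 -0.81  1.7   0.51  1.05 -0.88] w 0.148
```

View pics/w27.png

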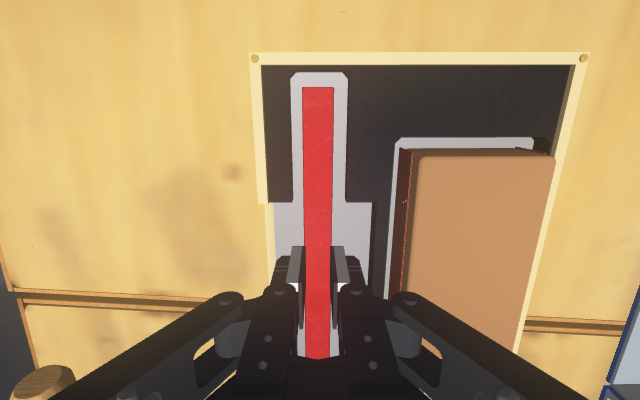

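```bash
python3 -m pendant '[[0,0,0.15,0,0.95],[0,0,0.28,0,0.95],[0,0,0.28,0,0.95],[0,0,0.28,0,0.74],[0,0,0.28,0,0.74]]'; python3 -m pendant '[[0,0,0,0,0.74],[0,0,-0.4,0,0.74],[0,0,-1.2,0,0.7],[0,0,-2.5,0,0.5],[0,0,-4,0,0.4]]';python3 -c "
from h import *
need(.522,.294,.014,93.7);shot('wrist','w28')"
```

```text
clock: 30.75
position: [0.5217, 0.2952, 0.0148]
ee_rot: [0.684, 0.73, -0.0, -0.0]
ft_force: [0.1, -0.0, 0.7]
grip_width: 0.258
clock: 31.38
position: [0.5212, 0.2951, 0.1771]
ee_rot: [0.684, 0.73, -0.0, -0.0]
ft_force: [1.3, 0.3, 0.8]
grip_width: 0.598
rows-> [-0.03  0.02  4.08] turn 0.01 | pos [0.5212 0.2951 0.1771] head 93.7 tilt z [-0.001 -0.    -1.   ] t 31.38 j [ 0.11  0.46 -0.9   1.57  0.37  1.3  -0.78] w 0.598
```

View pics/w28.png

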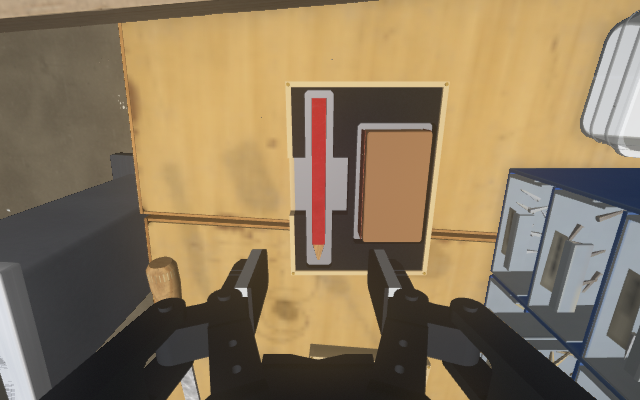

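```bash
python3 -m pendant '[[-1,0,-1.2,0,0.4],[-2.4,0,-2.4,0,0.4],[-3.6,0,-3.6,0,0.4],[-4.8,0.3,-4.5,0,0.4],[-4.8,0.3,-4.5,0,0.4]]'; python3 -m pendant '[[0,0,0,0,0.4],[0,0,0,0,0.4]]';python3 - <<'E'
from h import *
c,im,d,W=shot('wrist','w29'); p=shot('top','t29')
z=np.load("pics/w28.npz"); cal={k:z[k] for k in z.files if k!='d'}; W=world(cal,z['d']); Z=W[...,2]
im=cv2.imread("pics/w28.png"); hsv=cv2.cvtColor(im,cv2.COLOR_BGR2HSV); H,S,V=[hsv[...,i] for i in range(3)]
def box(x0,x1,y0,y1):
    m=np.zeros((400,640),bool); m[y0:y1,x0:x1]=1; return m
red=(S>140)&((H<8)|(H>172))
rect(W,box(280,455,75,280)&(Z>.012)&(Z<.03),name="tray")
rect(W,box(300,335,85,265)&red,name="pencil red")
rect(W,box(350,440,120,250)&(Z>.03),name="block")
E
```

```text
clock: 32.05
position: [0.5475, 0.1012, 0.358]
ee_rot: [0.686, 0.728, 0.001, 0.002]
ft_force: [0.9, -0.1, -0.2]
grip_width: 0.596
clock: 32.3
position: [0.5452, 0.1062, 0.354]
ee_rot: [0.683, 0.731, -0.0, -0.001]
ft_force: [-0.3, 0.1, 0.2]
grip_width: 0.599
tray n 13145 c 565.9 296.8 size 200.3 150.5 long-axis deg from x -86.2 z [0.017 0.018 0.022]
pencil red n 1961 c 520.9 304.3 size 150.2 13.0 long-axis deg from x -86.6 z [0.017 0.018 0.019]
block n 6994 c 595.0 300.9 size 109.2 60.5 long-axis deg from x -86.5 z [0.036 0.038 0.039]
```

View pics/w29.png

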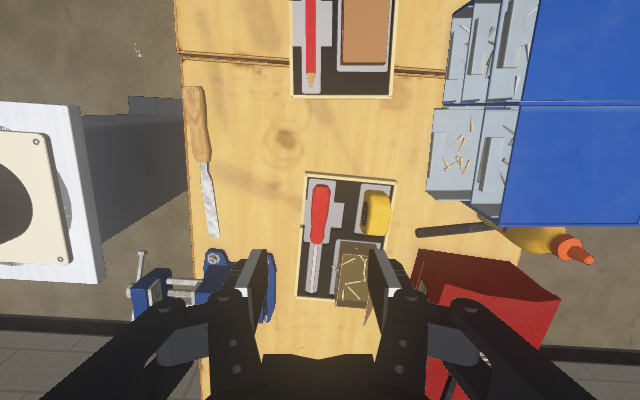

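View pics/t29.png

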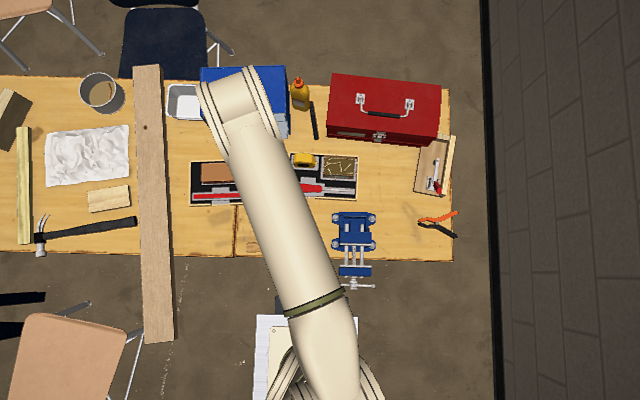

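```bash
python3 -m pendant '[[-1.5,0,0,0,0.2],[-3,0.1,0,0.3,0],[-4.2,0.2,0,0.6,0],[-4.5,0.3,0,0.6,0],[-4.5,0.3,0,0.6,0]]'; python3 -m pendant '[[0,0,0,0,0],[0,0,0,0,0]]';python3 - <<'E'
from h import *
need(.5,-.1,.35)
c,bgr,d,W=shot('wrist','w30'); Z=W[...,2]
im=bgr; hsv=cv2.cvtColor(im,cv2.COLOR_BGR2HSV); H,S,V=[hsv[...,i] for i in range(3)]
red=(S>140)&((H<8)|(H>172))
X,Y=W[...,0],W[...,1]
def reg(x0,x1,y0,y1): return (X>x0)&(X<x1)&(Y>y0)&(Y<y1)
T=reg(.505,.69,-.17,.1)
rect(W,T&(Z>.012)&(Z<.03)&~red,name="tray")
rect(W,reg(.52,.59,-.06,.09)&red,name="sd handle")
rect(W,reg(.6,.68,-.02,.08)&(Z>.06),name="tape top")
rect(W,reg(.57,.68,-.17,0)&(Z>.09)&(Z<.12),name="flap")
rect(W,reg(.57,.68,-.17,0)&(Z>.034)&(Z<.06),name="carton fill")
rect(W,reg(.33,.40,-.1,.26)&(Z>.008)&(Z<.05),name="chisel")
rect(W,reg(.38,.52,-.5,-.34)&(Z>.008)&(Z<.03),name="clamp")
rect(W,reg(.53,.57,-.15,-.045)&(Z>.018)&(Z<.03),name="blade")
E
```

```text
clock: 33.02
position: [0.5698, -0.0737, 0.3542]
ee_rot: [0.706, 0.708, -0.0, -0.001]
ft_force: [-1.1, 0.4, -0.5]
grip_width: 0.999
clock: 33.28
position: [0.5697, -0.0726, 0.3551]
ee_rot: [0.705, 0.709, 0.0, 0.0]
ft_force: [1.0, -0.2, -0.3]
grip_width: 1.0
rows-> [-0.68 -1.75  0.13] turn 0.04 | pos [ 0.5697 -0.0726  0.3551] head 90.3 tilt z [ 0. -0. -1.] t 33.27 j [ 0.69  0.27 -0.8   1.35  0.19  1.6  -0.09] w 1.0
tray n 5357 c 596.4 -36.5 size 232.5 150.1 long-axis deg from x 88.1 z [0.016 0.018 0.022]
sd handle n 1176 c 553.3 14.9 size 97.5 25.9 long-axis deg from x 89.2 z [0.029 0.034 0.037]
tape top n 1032 c 640.8 25.4 size 53.1 34.8 long-axis deg from x 87.4 z [0.062 0.068 0.071]
flap n 247 c 635.7 -87.6 size 99.1 7.0 long-axis deg from x 88.3 z [0.091 0.098 0.103]
carton fill n 2362 c 616.4 -90.1 size 112.5 62.1 long-axis deg from x 82.2 z [0.037 0.038 0.055]
chisel n 1607 c 365.0 74.4 size 134.8 27.0 long-axis deg from x -86.8 z [0.009 0.02  0.03 ]
clamp n 867 c 437.6 -411.9 size 118.0 85.6 long-axis deg from x -79.2 z [0.01  0.018 0.02 ]
blade n 236 c 549.7 -114.7 size 70.6 37.8 long-axis deg from x -89.8 z [0.018 0.019 0.022]
```

View pics/w30.png

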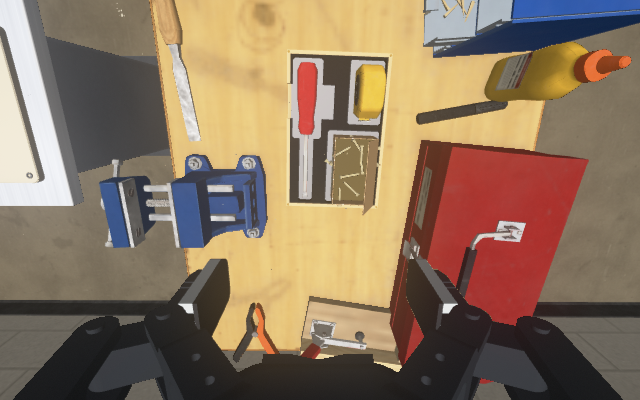

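```bash
python3 -c "
from workcell import hand_in
print(hand_in())"
```

```text
the job is handed in; nothing more can be done
None
```

I made up both kits and handed the job in at about 33 s on the robot's clock, with the gripper open about 0.35 m above the bench and touching nothing. No verdict was reported.

| Thing | Last check, in its tray's frame | Target |
|---|---|---|
| Tape measure | about (42, 63) mm; top at 71 mm, so on the floor | (43, 62) mm |
| Carton | walls centred near (30, -50) mm; screw level 38 mm, up 6 mm from the bench, so on the floor; about 0.2° off line | (28.5, -51.5) mm |
| Screwdriver | middle at about (-45, 0) mm; handle top 37 mm, so on the floor; handle in the wide end | (-45, 0) mm |
| Sanding block | about (29, 2) mm; top 38 mm, so on the floor | (31, 0) mm |
| Pencil | within about 3 mm of the centre; top 18 mm, so on the floor | (-44, 0) mm |

**Carton:** I did not work out which way it faces along the recess. Its origin is therefore at y -45 or -54 mm, and both are inside the allowed band.

**Doubtful readings:** In the last picture the gripper partly hid the clamp, and the chisel ran out of the frame, so their measured centres (chisel about 365, 74 mm; clamp about 438, -412 mm) don't match the first ones. They looked to be where they started, and I saw no contact with either. The reading for the screwdriver's blade was spoiled by the foam around it, so I relied on the handle and the pictures.

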